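# Fit the second arm to a bench stock rack and shelve a strip on it

### The job

Fit the loose orange arm to the bare blue upright of the stock rack, level with the arm on the other upright: hook both its claws into the slots and press it down, firmly but without forcing it, until the spring catch snaps in and locks it. Then lay the wooden strip gently across the two arms and leave it lying there; do not disturb the tools lying round about.

Things in the scene. Friction and masses are not known exactly. Their poses are not given: they have to be found in the camera images.
- loose_arm: Orange steel rack arm, 0.4-0.65 kg, underside on the bench: tube 24 wide, 30 high, runs 156 back from an upright end plate (6 thick, 40 wide, 126 high) to a black cap with a lip 15 high over its last 6. Origin: middle of the lower edge of the plate's back face. x points out of that face, as the claws do; the tube runs to -x; z up. Oiled steel: friction on the upright about 0.2.
- grip_mark (a point): Middle of the top of the loose arm's tube, 70 from the plate's back face, near the centre of mass: a good place to grip across the tube (24 wide), 36 clear of the gussets.
- upper_claw (a point): Nose of the upper claw, 12.5 out of the plate's back face, at the height of its neck's underside: 112 above the arm's underside (lower claw: 32). Both zinc claws: 9 wide (7 at the nose), neck 9 high, and, behind a gap of 5.6 for the upright's face, a hook reaching 16 below the neck. Home, the necks stand on the slots' lower edges.
- upright_bare: Foot of the upright that lacks an arm, fixed. Origin at bench level, below the slotted front face; x points into the face, away from the robot; z up. The blue channel on it (44 wide, top at z 215) may stand off to the side, see slot_mark. Fitted, the arm points along the upright's x, plate 0 to 2 before the face, underside at z 56. Claws go in with the arm 16 to 22 higher; then it goes down.
- slot_mark (a point): Where the lower edge of the upper claw's slot should be, on the front face (lower claw's: 80 below). Slots: 14 wide, 31 high, every 40, face 4 thick. BUT the channel is bolted on through long holes, set by eye: its slots are up to 9 to either side (y) and 3 up or down of this mark, which does not show it. It holds firm. Look, or feel: slide the claws over the face, lightly, until they drop in.
- catch (a joint): Spring catch in the bare upright's slot below the arm (m): 0 out, grows when pushed in. The plate's lower edge rides over its wedge nose (4.5 proud) in the last 12 mm down: about 10 N, pushed in 1-3 mm for a moment, then it gives suddenly and snaps into the plate's window, 1.5 mm before the claws sit. Over 25 N is forcing: go down slowly (20 mm/s), stop on the rise after the snap, ease off.
- upright_fitted: Foot of the other upright with channel and arm, all fixed; frame as for upright_bare. Both stand 260 apart on one board 18 thick and face the same way, origins on one line along y; which is on the left varies. Its arm is like the loose one: underside at z 56, top at 86, tube 24 wide reaching 157 before the face, with the lip.
- wood_strip: Planed strip of pale wood, 340 long (its y), 32 wide (x), 12 thick, flat on the bench; origin in the middle of its underside. It goes across the two arms, between end plates and lips, for example 100 before the faces.
- glue_brush: Brush with a wooden handle, 209 long, 48 wide, lying by; leave it alone.
- spanner: Dark open-ended spanner, 188 long, lying by; leave it alone.
There are look-alikes about, which are no part of the job. What is shaped like the loose_arm but pink is not meant.

How it is judged:
By the outcome, as a careful person would: the job done as asked, in the order asked, and still so for the second after the job is handed in, with the robot touching nothing.
It also fails if it takes over 72 s, if anything falls off the work surface, if the arm or the gripper's body presses on something with over 40 N, if the wrist force passes 120 N, or if a joint passes its speed limit or range.

### The arm

A 7-joint arm with a two-finger parallel gripper is mounted at the origin on a cart in front of the work surface, level with it; the furniture and walls round the work are solid. World frame = base frame: x ahead of the robot, y to its left, z up, the work surface at z = 0. Lengths are in m, angles in rad, forces in N, time in s.
With the tool pointing down it reaches from about 0.425 to 0.825 m from the base axis. Payload 3.6 kg.
Tool frame: the origin (TCP) lies at the very end of the fingers, on their centre line; the grasp point (between the pads) lies 19 mm behind it; y points along the fingers, z is the direction in which the jaws open and shut, and the axes are right-handed (so a half turn about y gives the same grasp; the last joint's range is limited). The gripper opens to 85 mm and grips with 20 to 120 N. Pads are 22 mm wide; open, the fingers measure 114 mm over their backs; the gripper's body (76 mm by 85 mm) begins 54 mm behind the grasp point. The pads swing forward as they close: fully open they stand 13 mm farther back than shut.
Start: joints at [1.232, 0.615, -0.013, 1.423, 0.008, 1.103, -0.04], TCP at [0.2, -0.618, 0.203] pointing down, gripper open.
Joint ranges: [-3.12, 3.12], [-0.3, 2.06], [-1.34, 1.32], [0.26, 2.42], [-1.36, 4.5], [0.01, 1.98], [-2.84, 2.84]. Speed limits (rad/s): [2.79, 2.79, 3.14, 3.14, 3.14, 3.14, 3.14].

### API

Orientations are given as [roll, pitch, yaw] about the fixed x, y, z axes, in that order (R = Rz(yaw) Ry(pitch) Rx(roll)).
In Python, from bench import ctrl, imaging gives the robot as it stands.
- The arm moves only by the tool carry_out, never from a script. Its arguments are lists of equal length, an entry for each row: "rotation": the turn, a rotation vector about the tool's x, y, z in rad, a list of three; "translation": the shift along the tool's x, y, z in cm, a list of three; "gripper": the finger opening in cm, from 0 to 8.54. In form: {"rotation": [[rx, ry, rz], ...], "translation": [[tx, ty, tz], ...], "gripper": [gripper, ...]}. A call has 1 to 10 rows; each row is the pose to reach, as a shift and turn from the pose measured when the call began, along the tool's axes at that moment; what a row does not reach only later rows make up. A row lasts 1/8 s, in which the tool goes at most 62.5 mm and 10.7 degrees, less where a joint would pass 70% of its speed; a pose out of reach is approached as far as the arm can. A call with a gripper value outside its range is refused whole. The fingers move at their own pace and stop on an object; the grip force is fixed at half the most. Time passes only in rows, so rows that repeat a pose let the fingers close. It gives the time, the measured TCP pose, the force and the opening at its end, in the units of the state.
- ctrl.observe(): the state, without advancing time (a new reading comes with each control period).
- imaging.snapshot(name): name is "side" or "top" or "wrist"; returns a dict with "color" (420x560x3 uint8, red, green, blue), "intrinsics" (3x3 intrinsics, pixels), "rvec" (rotation vector, rad) and "tvec" (3), from world to camera coordinates, as OpenCV has them; the wrist camera has in their place "mount" (4x4, takes a point from camera to tool coordinates, whose origin is the TCP and whose axes are the tool frame's). Camera axes: x right, y down, z forward; pixel columns grow to the right and rows downward; lengths in m; the calibration is good to about 2 mm. A picture is of the moment at which its call begins: read the wrist's pose just before it. There is no depth.
- ctrl.job_done(): hands the job in, once; it reports no verdict.
The state is a dict: "t": time; "joints": joint angles; "qd": joint speeds; "joint_torque": joint torques, N m; "ee_pos": TCP position; "tcp_rot": TCP orientation; "wrist_force": force on the tool from outside, world axes, zero at the start; "ft_torque": the same for the moment, N m; "grip_width": finger opening in m.
Only numpy, scipy, OpenCV 4.12 (cv2) and the standard library are available. Lean on these libraries where they do the work, as an engineer would, in place of code of your own. Each camera call takes 0.05 s, during which the arm holds its last target.

## Working session

There is one attempt and no reset: what is moved stays moved. The work goes in short steps, Python scripts to look and compute and a tool call to move; the robot and the scene stay as the last step left them, time stands still between calls to the robot, and variables do not carry over. Pictures are saved under pics/ and viewed, and the job is handed in when it is done.

Besides the shell and the picture viewer there is one more tool, called after "Call:" by a JSON object that holds its "method" and its "body", one argument or row to a line. carry_out: Moves the arm, as the interface text tells. Its arguments: {"type":"object","properties":{"rotation":{"type":"array"},"translation":{"type":"array"},"gripper":{"type":"array"}},"required":["rotation","translation","gripper"]}

```bash
mkdir -p pics; ls
cat > h.py <<'E'
import numpy as np, cv2
from scipy.spatial.transform import Rotation as R
from bench import ctrl, imaging
def snap(n,fn=None):
    s=ctrl.observe(); d=imaging.snapshot(n)
    K=np.array(d["intrinsics"],float)
    if "rvec" in d:
        Rm=cv2.Rodrigues(np.array(d["rvec"],float))[0]; t=np.array(d["tvec"],float).ravel()
    else:
        M=np.array(d["mount"]); T=np.eye(4); T[:3,:3]=R.from_euler("xyz",s["tcp_rot"]).as_matrix(); T[:3,3]=s["ee_pos"]
        C=np.linalg.inv(T@M); Rm=C[:3,:3]; t=C[:3,3]
    if fn:
        cv2.imwrite(f"pics/{fn}.png",d["color"][:,:,::-1]); np.savez(f"pics/{fn}.npz",K=K,R=Rm,t=t,img=d["color"])
    return K,Rm,t,d["color"]
def load(fn):
    z=np.load(f"pics/{fn}.npz"); return z["K"],z["R"],z["t"],z["img"]
def ray(c,u,v):
    K,Rm,t,_=c; d=Rm.T@np.linalg.inv(K)@np.array([u,v,1.]); return -Rm.T@t,d/np.linalg.norm(d)
def onz(c,u,v,z):
    o,d=ray(c,u,v); return o+d*(z-o[2])/d[2]
def onplane(c,u,v,p,n):
    o,d=ray(c,u,v); return o+d*(np.dot(n,np.array(p)-o)/np.dot(n,d))
def proj(c,P):
    K,Rm,t,_=c; q=K@(Rm@np.array(P)+t); return q[:2]/q[2]
def tri(c1,uv1,c2,uv2):
    o1,d1=ray(c1,*uv1);o2,d2=ray(c2,*uv2)
    A=np.stack([d1,-d2],1); s=np.linalg.lstsq(A,o2-o1,rcond=None)[0]
    a=o1+d1*s[0];b=o2+d2*s[1]; return (a+b)/2,np.linalg.norm(a-b)
E
python3 - <<'E'
from h import *
np.set_printoptions(precision=4,suppress=True)
print(ctrl.observe())
for n in("side","top","wrist"):
    c=snap(n,n+"0"); print(n,c[0].diagonal(),-c[1].T@c[2],c[1][2])
E
```

```text
pics
{'t': 0.0, 'joints': array([ 1.2315,  0.6159, -0.0126,  1.425 ,  0.0081,  1.1034, -0.0404]), 'qd': array([-0.0021, -0.0007, -0.0017,  0.0001,  0.0017,  0.0011, -0.0002]), 'joint_torque': array([ -0.    , -46.9211,   0.2592, -17.1034,   0.0099,   0.0097,
        -0.    ]), 'ee_pos': array([ 0.1998, -0.6176,  0.2015]), 'tcp_rot': array([-1.5734, -0.    , -2.8287]), 'wrist_force': array([-0.117 ,  0.2114, -0.9677]), 'ft_torque': array([-0.0123,  0.0002,  0.0027]), 'grip_width': 0.08585118349034845}
side [406.8642 406.8642   1.    ] [ 0.7129 -0.6848  1.3022] [-0.0886  0.5155 -0.8523]
top [510.5922 510.5922   1.    ] [0.5146 0.0247 1.5011] [ 0.0512 -0.0175 -0.9985]
wrist [297.7486 297.7486   1.    ] [ 0.2726 -0.5957  0.3722] [-0.2812 -0.089  -0.9555]
```

View pics/side0.png

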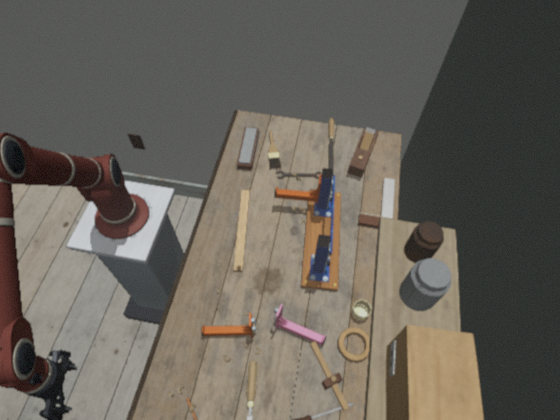

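View pics/top0.png

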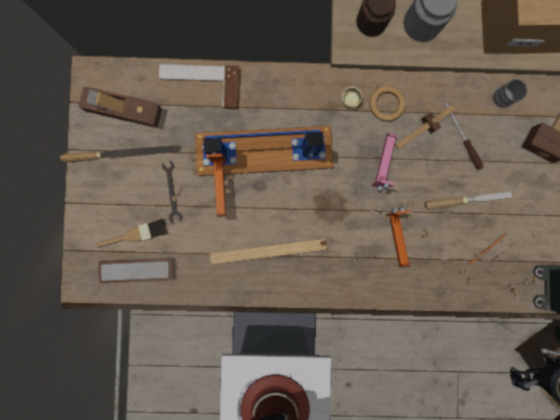

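View pics/wrist0.png

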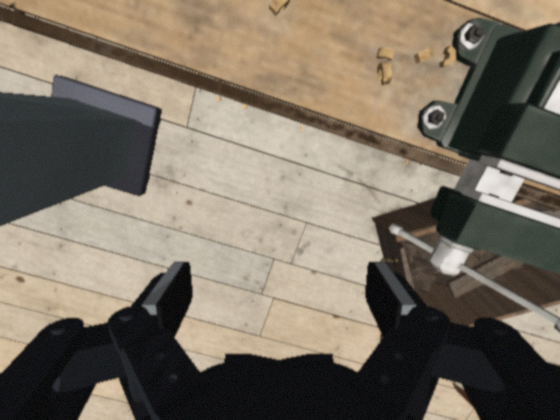

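Run:
```python
from h import *
t=load("top0")[3][:,:,::-1]; s=load("side0")[3][:,:,::-1]
a=cv2.resize(t[115:275,180:420],None,fx=3.3,fy=3.3,interpolation=cv2.INTER_CUBIC)
b=cv2.resize(s[160:350,190:360],None,fx=3.1,fy=3.1,interpolation=cv2.INTER_CUBIC)
cv2.imwrite("pics/za.png",a);cv2.imwrite("pics/zb.png",b)
```

```text
(no output)
```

View pics/za.png

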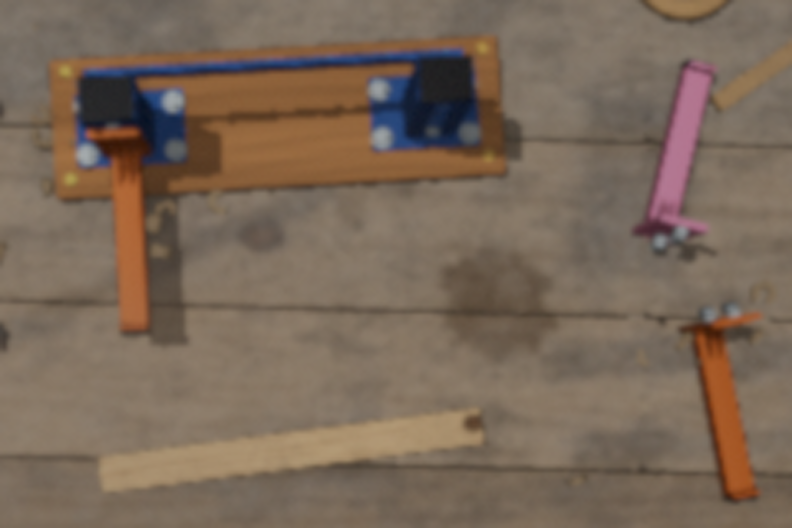

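View pics/zb.png

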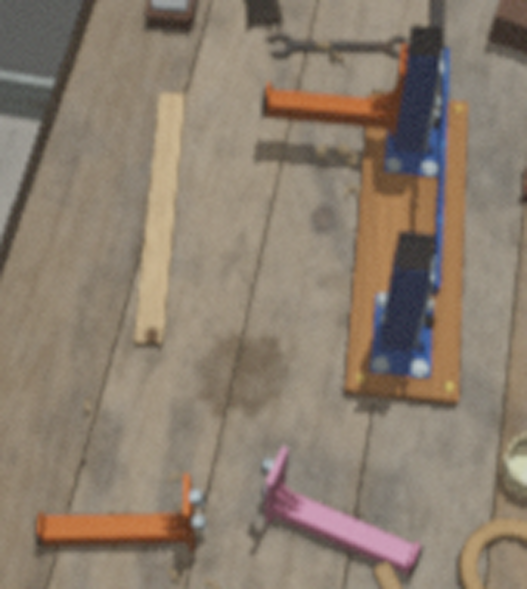

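Run:
```python
from h import *
np.set_printoptions(precision=4,suppress=True)
c=load("top0"); s=load("side0")
f=lambda u,v:(u/3.3+180,v/3.3+115)
g=lambda u,v:(u/3.1+190,v/3.1+160)
# orange mask
im=cv2.cvtColor(c[3],cv2.COLOR_RGB2HSV)
for nm,cc in(("top",c),("side",s)):
    im=cv2.cvtColor(cc[3],cv2.COLOR_RGB2HSV)
    m=cv2.inRange(im,(4,190,110),(14,255,255))
    n,l,st,ce=cv2.connectedComponentsWithStats(m)
    for i in range(1,n):
        if st[i,4]>60:
            r=cv2.minAreaRect(np.argwhere(l==i)[:,::-1].astype(np.float32)); print(nm,st[i],r)
for p in [(693,330),(725,325),(727,497),(757,494)]:
    print("loose",onz(c,*f(*p),.03))
print("plate top ends z.126",onz(c,*f(685,328),.126),onz(c,*f(760,316),.126))
print("fitted tube end z.086", onz(c,*f(121,330),.086),onz(c,*f(149,330),.086),"near plate",onz(c,*f(113,155),.086),onz(c,*f(145,155),.086))
print("channel tops z.215 fitted front",onz(c,*f(80,122),.215),onz(c,*f(140,120),.215),"bare",onz(c,*f(420,101),.215),onz(c,*f(471,98),.215), "back",onz(c,*f(418,60),.215),onz(c,*f(470,56),.215))
print("board z.018",[onz(c,*f(*p),.018) for p in[(50,63),(500,38),(508,174),(60,198)]])
print("strip z.012",[onz(c,*f(*p),.012) for p in[(99,458),(482,408),(484,440),(106,492)]])
```

```text
top [391 216  18  50 349] ((398.9075012207031, 240.30079650878906), (50.433353424072266, 7.599546432495117), 77.6192398071289)
loose [ 0.5703 -0.3178  0.03  ]
loose [ 0.5754 -0.3459  0.03  ]
loose [ 0.4252 -0.3498  0.03  ]
loose [ 0.4285 -0.376   0.03  ]
plate top ends z.126 [ 0.5681 -0.2888  0.126 ] [ 0.5796 -0.3505  0.126 ]
fitted tube end z.086 [0.5553 0.1766 0.086 ] [0.556  0.1532 0.086 ] near plate [0.7026 0.1881 0.086 ] [0.7034 0.1612 0.086 ]
channel tops z.215 fitted front [0.7102 0.1993 0.215 ] [0.713  0.1535 0.215 ] bare [ 0.734  -0.0611  0.215 ] [ 0.7375 -0.1003  0.215 ] back [ 0.7658 -0.0588  0.215 ] [ 0.7701 -0.0989  0.215 ]
board z.018 [array([0.7919, 0.2543, 0.018 ]), array([ 0.8261, -0.1442,  0.018 ]), array([ 0.7047, -0.1538,  0.018 ]), array([0.6722, 0.2413, 0.018 ])]
strip z.012 [array([0.4445, 0.2002, 0.012 ]), array([ 0.497 , -0.1358,  0.012 ]), array([ 0.4689, -0.1382,  0.012 ]), array([0.415 , 0.1931, 0.012 ])]
```

```bash
cat >> h.py <<'E'
def rot(yaw,tilt=0):
    return R.from_euler("xyz",[-np.pi/2,0,yaw])*R.from_rotvec([0,0,tilt])
def goal(p,yaw,tilt=0,s=None):
    s=s or ctrl.observe(); R0=R.from_euler("xyz",s["tcp_rot"])
    tr=R0.inv().apply(np.array(p)-s["ee_pos"])*100
    rv=(R0.inv()*rot(yaw,tilt)).as_rotvec()
    print("trans cm",np.round(tr,2),"rotvec",np.round(rv,3),"rows>=",max(np.linalg.norm(tr)/6.25,np.linalg.norm(rv)/np.radians(10.7)))
    return tr,rv
E
python3 - <<'E'
from h import *
np.set_printoptions(precision=4,suppress=True)
d=imaging.snapshot("wrist"); print(d["mount"])
goal([0.6,-0.13,0.27],0.08)
E
```

```text
[[-0.0006  0.9555  0.2949 -0.0761]
 [-0.0002 -0.2949  0.9555 -0.1705]
 [ 1.      0.0005  0.0004  0.001 ]
 [ 0.      0.      0.      1.    ]]
trans cm [-53.09  -6.75 -34.12] rotvec [ 0.    -2.909 -0.002] rows>= 15.57562754146199
```

Call:
{"method": "carry_out", "body": {
  "rotation": [
    [0,-0.18,0],
    [0,-0.36,0],
    [0,-0.54,0],
    [0,-0.72,0],
    [0,-0.9,0],
    [0,-1.08,0],
    [0,-1.26,0],
    [0,-1.44,0],
    [0,-1.62,0],
    [0,-1.8,0]
  ],
  "translation": [
    [-3,-3,-2],
    [-6,-6,-4],
    [-9.5,-7,-6],
    [-13,-7,-8],
    [-16.5,-7,-10.5],
    [-20,-7,-13],
    [-23.5,-7,-15],
    [-27,-7,-17],
    [-30,-7,-19],
    [-33,-7,-21]
  ],
  "gripper": [8.5,8.5,8.5,8.5,8.5,8.5,8.5,8.5,8.5,8.5]
}}

```text
t: 1.45
ee_pos: [0.4497, -0.3158, 0.2722]
tcp_rot: [-1.571, 0.002, -1.023]
wrist_force: [0.6, -0.6, -1.0]
grip_width: 0.0852
```

Run:
```python
from h import *
np.set_printoptions(precision=4,suppress=True)
s=ctrl.observe(); print(s["t"],s["ee_pos"],s["tcp_rot"],s["joints"])
goal([0.65,-0.09,0.25],0.08,-0.55)
goal([0.65,-0.09,0.25],0.08,0)
```

```text
1.45 [ 0.4497 -0.3158  0.2722] [-1.5707  0.0017 -1.0229] [ 0.9228  0.4374 -0.531   1.5986  0.2339  1.1711  0.889 ]
trans cm [-8.84  2.24 28.85] rotvec [ 0.302 -1.074 -0.494] rows>= 6.534404955420434
trans cm [-8.84  2.24 28.85] rotvec [-0.001 -1.103 -0.001] rows>= 5.905964011585341
```

Call:
{"method": "carry_out", "body": {
  "rotation": [
    [0.043,-0.153,-0.07],
    [0.086,-0.307,-0.141],
    [0.13,-0.46,-0.212],
    [0.173,-0.614,-0.282],
    [0.216,-0.767,-0.353],
    [0.26,-0.92,-0.423],
    [0.302,-1.074,-0.494],
    [0.302,-1.074,-0.494],
    [0.302,-1.074,-0.494]
  ],
  "translation": [
    [-1.3,0,4],
    [-2.5,0,8],
    [-3.8,0.5,12.4],
    [-5,1,16.5],
    [-6.3,1.5,20.6],
    [-7.6,2,24.7],
    [-8.84,2.24,28.85],
    [-8.84,2.24,28.85],
    [-8.84,2.24,28.85]
  ],
  "gripper": [8.5,8.5,8.5,8.5,8.5,8.5,8.5,8.5,8.5]
}}

```text
t: 2.58
ee_pos: [0.6495, -0.0911, 0.2497]
tcp_rot: [-1.571, -0.549, 0.077]
wrist_force: [0.8, -0.8, 0.3]
grip_width: 0.085
```

Run:
```python
from h import *
np.set_printoptions(precision=4,suppress=True)
c=snap("wrist","w1"); s=ctrl.observe(); print(s["t"],s["ee_pos"],s["tcp_rot"],s["joints"])
```

```text
2.625 [ 0.6496 -0.0915  0.2499] [-1.5714 -0.549   0.0771] [ 0.7023  0.4563 -0.7646  1.8694  0.5748  0.4303  1.2611]
```

View pics/w1.png

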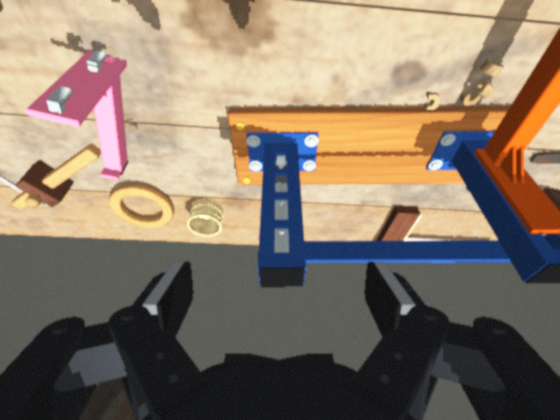

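Run:
```python
from h import *
c=load("w1")
a=cv2.resize(c[3][125:295,225:345,::-1],None,fx=4,fy=3.5,interpolation=cv2.INTER_CUBIC)
a=cv2.resize(c[3][125:295,225:345,::-1],None,fx=3.5,fy=3.5,interpolation=cv2.INTER_CUBIC)
cv2.imwrite("pics/w1z.png",a)
```

```text
(no output)
```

View pics/w1z.png

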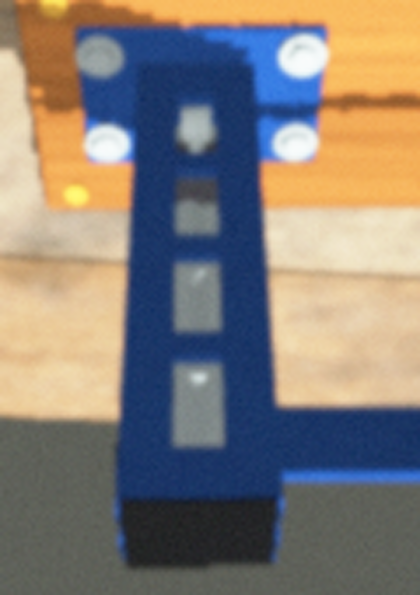

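```bash
cat >> h.py <<'E'
def slots(c,roi,thr=None,f=8):
    u0,v0,u1,v1=roi
    a=c[3][v0:v1,u0:u1,0].astype(np.float32)
    a=cv2.resize(a,None,fx=f,fy=f,interpolation=cv2.INTER_CUBIC)
    thr=thr or (np.percentile(a,10)+np.percentile(a,95))/2
    m=(a>thr).astype(np.uint8); n,l,st,ce=cv2.connectedComponentsWithStats(m)
    out=[]
    for i in range(1,n):
        x,y,w,h,A=st[i]
        if A<40*f*f/4 or x==0 or y==0 or x+w==m.shape[1] or y+h==m.shape[0]: continue
        r=l==i
        ys=np.arange(int(y+.25*h),int(y+.75*h)); xs=np.arange(int(x+.3*w),int(x+.7*w))
        L=np.array([np.argmax(r[k]) for k in ys]); Rr=np.array([m.shape[1]-np.argmax(r[k][::-1]) for k in ys])
        T=np.median([np.argmax(r[:,k]) for k in xs]); B=np.median([m.shape[0]-np.argmax(r[::-1,k]) for k in xs])
        g=lambda v:(v)/f-.5
        out.append(dict(T=g(T)+v0,B=g(B)+v0,L=np.mean(g(L))+u0,R=np.mean(g(Rr))+u0,vm=np.mean(g(ys))+v0))
    return out
E
python3 - <<'E'
from h import *
c=load("w1")
for o in slots(c,(262,150,304,258)): print({k:round(float(v),2) for k,v in o.items()})
E
```

```text
{'T': 155.0, 'B': 168.12, 'L': 275.44, 'R': 285.66, 'vm': 161.56}
{'T': 182.0, 'B': 191.12, 'L': 274.92, 'R': 286.63, 'vm': 186.31}
{'T': 199.88, 'B': 218.88, 'L': 274.51, 'R': 287.33, 'vm': 209.25}
{'T': 228.75, 'B': 251.88, 'L': 274.24, 'R': 288.12, 'vm': 240.19}
```

Call:
{"method": "carry_out", "body": {
  "rotation": [
    [0,0,0],
    [0,0,0],
    [0,0,0]
  ],
  "translation": [
    [0,0,-5],
    [0,0,-9],
    [0,0,-9]
  ],
  "gripper": [8.5,8.5,8.5]
}}

```text
t: 3.0
ee_pos: [0.6555, -0.1893, 0.2489]
tcp_rot: [-1.572, -0.547, 0.065]
wrist_force: [-0.6, -0.0, -0.1]
grip_width: 0.0851
```

Run:
```python
from h import *
np.set_printoptions(precision=4,suppress=True)
c=snap("wrist","w2"); s=ctrl.observe(); print(s["t"],s["ee_pos"],s["tcp_rot"],s["joints"])
```

```text
3.05 [ 0.6558 -0.1853  0.2495] [-1.5712 -0.548   0.07  ] [ 0.9059  0.5399 -0.8603  1.782   0.5362  0.4921  1.4607]
```

View pics/w2.png

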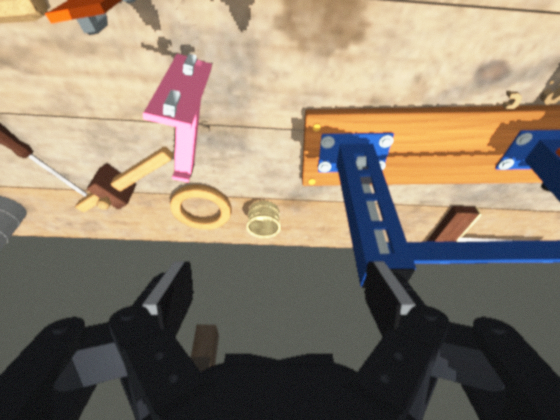

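Run:
```python
from h import *
np.set_printoptions(precision=4,suppress=True)
C={}
for fn,roi,poly in(("w1",(262,150,304,258),None),("w2",(350,150,404,258),None)):
    c=load(fn); u0,v0,u1,v1=roi; f=8
    a=cv2.resize(c[3][v0:v1,u0:u1].astype(np.float32),None,fx=f,fy=f,interpolation=cv2.INTER_CUBIC)
    m=((a[:,:,0]>75)&(a[:,:,2]-a[:,:,0]<60)).astype(np.uint8)
    n,l,st,ce=cv2.connectedComponentsWithStats(m)
    for i in range(1,n):
        if 40*16<st[i,4]<500*64: 
            print(fn,st[i]/f,(ce[i]+.5)/f-.5+np.array([u0,v0]), cv2.approxPolyDP(max(cv2.findContours((l==i).astype(np.uint8),0,2)[0],key=len),12,True).reshape(-1,2)/f+np.array([u0,v0])-.5)
c=load("w2"); cv2.imwrite("pics/w2z.png",cv2.resize(c[3][125:290,300:430,::-1],None,fx=3.5,fy=3.5,interpolation=cv2.INTER_CUBIC))
```

```text
w1 [  13.25    5.     11.75   14.25 1039.5 ] [280.5711 161.2456] [[283.125 154.5  ]
 [275.75  156.75 ]
 [275.    164.5  ]
 [280.    168.625]
 [286.375 163.   ]]
w1 [  36.625   20.375    5.375   70.625 1828.125] [301.5845 196.6076] [[303.    169.875]
 [298.5   170.5  ]
 [303.375 240.375]]
w1 [  0.     20.875   2.     27.375 274.625] [262.2074 181.3503] [[262.5   170.375]
 [261.625 197.625]]
w1 [  12.875   30.375   12.75    11.875 1024.125] [280.6698 186.3611] [[276.25  181.   ]
 [275.125 191.   ]
 [286.625 190.75 ]
 [285.75  181.875]]
w1 [  12.5    49.75   14.     20.25 2158.  ] [280.9082 209.4633] [[274.875 199.75 ]
 [274.375 218.5  ]
 [287.25  218.75 ]
 [286.875 200.   ]]
w1 [  12.125   78.5     15.25    24.375 2816.   ] [281.1978 240.3988] [[275.    228.375]
 [274.125 251.625]
 [287.75  252.125]
 [287.75  229.   ]]
w2 [   5.625    6.      11.      14.125 1008.25 ] [360.7946 161.9911] [[365.    155.625]
 [356.25  157.25 ]
 [355.125 162.375]
 [358.125 169.125]
 [365.75  165.125]]
w2 [ 12.     32.25   12.875  11.875 925.125] [367.9646 187.6488] [[362.875 182.   ]
 [361.5   184.875]
 [363.375 191.625]
 [373.5   193.125]
 [371.625 182.75 ]]
w2 [  16.625   50.      16.375   21.75  1931.5  ] [374.2614 210.4847] [[366.625 200.875]
 [370.875 219.5  ]
 [381.625 220.75 ]
 [376.875 200.25 ]]
w2 [  24.25    78.875   15.125   25.    2212.5  ] [381.8725 240.4191] [[374.25  229.375]
 [379.5   252.625]
 [388.125 252.875]
 [386.875 243.125]
 [388.625 239.875]
 [385.75  230.125]
 [383.625 228.375]]
w2 [  0.     80.75    4.375  27.25  567.375] [351.0024 246.7731] [[349.5   230.25 ]
 [349.5   257.375]
 [353.75  257.375]]
```

View pics/w2z.png

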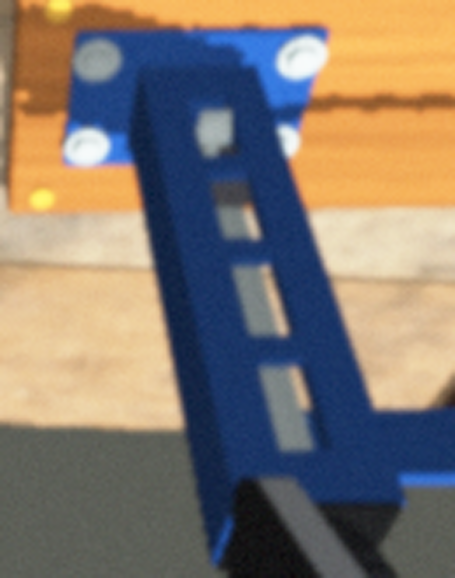

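Run:
```python
from h import *
from scipy.optimize import least_squares
np.set_printoptions(precision=4,suppress=True)
# board yaw via front/back edges of orange wood
for fn,xr,vr in(("w1",(240,420),(95,118)),("w2",(315,480),(95,118)),("w1",(330,430),(170,196)),("w2",(400,500),(170,196)),("top0",(205,212),(160,185)),("top0",(245,325),(160,185)),("top0",(205,325),(120,138))):
    c=load(fn); a=cv2.GaussianBlur(c[3],(3,3),0).astype(float); s=a[:,:,0]-a[:,:,2]
    g=np.abs(np.gradient(s,axis=0)); P=[]
    for u in range(*xr):
        col=g[vr[0]:vr[1],u]; k=int(np.argmax(col))
        if 1<=k<len(col)-1:
            d=col[k-1]-2*col[k]+col[k+1]; P.append((u,vr[0]+k+.5*(col[k-1]-col[k+1])/d))
    P=np.array(P,np.float32)
    vx,vy,x,y=cv2.fitLine(P,cv2.DIST_HUBER,0,.01,.01).ravel()
    e=[onz(c,u,y+(u-x)*vy/vx,.018) for u in xr]
    d=e[0]-e[1]; d*=np.sign(d[1]); print(fn,vr,"yaw",np.arctan2(-d[0],d[1]),e[0],e[1])
w1=load("w1");w2=load("w2")
def model(p):
    X,y,dz,yaw=p; n=np.array([np.cos(yaw),np.sin(yaw),0]); t=np.array([-n[1],n[0],0])
    # X: position along n of face ; y along t
    return lambda yy,z: n*X+t*(y+yy)+np.array([0,0,z+dz])
def edgeu(c,P,yy,z0,z1,v):
    a=proj(c,P(yy,z0));b=proj(c,P(yy,z1)); return a[0]+(v-a[1])*(b[0]-a[0])/(b[1]-a[1])
S=[(.168,240.19,274.24,288.12,251.88),(.128,209.25,274.51,287.33,218.88),(.088,186.31,274.92,286.63,191.12)]
def res(p,yaw):
    P=model([*p,yaw]); r=[]
    for z,v,L,Rr,B in S:
        r+=[edgeu(w1,P,-.007,z,z+.031,v)-L,edgeu(w1,P,.007,z,z+.031,v)-Rr,proj(w1,P(0,z+.031))[1]-B]
    r+=[edgeu(w2,P,-.007,.168,.199,240)-376.7,edgeu(w2,P,-.007,.128,.159,210)-368.75, proj(w2,P(0,.199))[1]-252.6,proj(w2,P(0,.159))[1]-219.9]
    return np.array(r)
for yaw in(.06,.07,.08,.09):
    f=least_squares(res,[.72,-.14,0],args=(yaw,),loss="soft_l1"); P=model([*f.x,yaw])
    print(yaw,f.x,P(0,.168),f.cost,res(f.x,yaw))
```

```text
w1 (95, 118) yaw 0.07943205063627808 [ 0.7006 -0.1363  0.018 ] [0.6827 0.0886 0.018 ]
w2 (95, 118) yaw 0.0808861217722132 [ 0.7012 -0.1414  0.018 ] [0.6846 0.0634 0.018 ]
w1 (170, 196) yaw 0.08310045381494846 [0.8136 0.0018 0.018 ] [0.8006 0.1574 0.018 ]
w2 (170, 196) yaw 0.08156797044919312 [0.8128 0.01   0.018 ] [0.8002 0.164  0.018 ]
top0 (160, 185) yaw 0.15685557048612506 [0.6992 0.2225 0.018 ] [0.7024 0.2022 0.018 ]
top0 (160, 185) yaw 0.08771258490123357 [0.6845 0.1056 0.018 ] [ 0.705  -0.1276  0.018 ]
top0 (120, 138) yaw 0.08674656147056599 [0.7886 0.2255 0.018 ] [ 0.8191 -0.1251  0.018 ]
0.06 [ 0.7263 -0.1265  0.0023] [ 0.7326 -0.0827  0.1703] 0.2991582457569173 [-0.282   0.3044 -0.1523 -0.1627  0.2716 -0.0815 -0.2841  0.3615 -0.009
 -0.0903 -0.0845  0.2803 -0.0551]
0.07 [ 0.7249 -0.1338  0.0023] [ 0.7325 -0.0828  0.1703] 0.3070760943899289 [-0.2838  0.3099 -0.1463 -0.1643  0.2767 -0.0845 -0.2856  0.3663 -0.0184
 -0.095  -0.0888  0.2865 -0.058 ]
0.08 [ 0.7235 -0.141   0.0024] [ 0.7324 -0.0828  0.1704] 0.31406785804384874 [-0.2849  0.3146 -0.1403 -0.1654  0.281  -0.0874 -0.2866  0.3703 -0.0276
 -0.0995 -0.0929  0.2927 -0.0608]
0.09 [ 0.722  -0.1483  0.0024] [ 0.7324 -0.0828  0.1704] 0.3200857570897513 [-0.2854  0.3184 -0.1345 -0.1658  0.2845 -0.0903 -0.287   0.3735 -0.0366
 -0.1038 -0.0969  0.2988 -0.0635]
```

Run:
```python
from h import *
goal([0.49,-0.345,0.18],0.21)
```

```text
trans cm [-18.69  -3.26 -14.77] rotvec [ 0.039 -0.137  0.547] rows>= 3.8466620734251147
```

Call:
{"method": "carry_out", "body": {
  "rotation": [
    [0.01,-0.03,0.14],
    [0.02,-0.07,0.27],
    [0.03,-0.1,0.41],
    [0.039,-0.137,0.547],
    [0.039,-0.137,0.547],
    [0.039,-0.137,0.547],
    [0.039,-0.137,0.547],
    [0.039,-0.137,0.547]
  ],
  "translation": [
    [-4,-2,-3],
    [-8,-3,-7],
    [-13,-3.2,-11],
    [-18.7,-3.26,-14.8],
    [-18.7,-3.26,-14.8],
    [-18.7,-3.26,-14.8],
    [-18.7,-3.26,-14.8],
    [-18.7,-3.26,-14.8]
  ],
  "gripper": [8.5,8.5,8.5,8.5,8.5,8.5,8.5,8.5]
}}

```text
t: 4.05
ee_pos: [0.491, -0.344, 0.1811]
tcp_rot: [-1.572, -0.002, 0.213]
wrist_force: [-0.1, -0.0, -0.1]
grip_width: 0.0852
```

Run:
```python
from h import *
np.set_printoptions(precision=4,suppress=True)
c=snap("wrist","w3"); s=ctrl.observe(); print(s["t"],s["ee_pos"],s["tcp_rot"],s["joints"])
```

```text
4.1 [ 0.4908 -0.3443  0.1808] [-1.5716 -0.0016  0.2122] [ 1.0692  0.6899 -0.863   1.5922  0.5656  1.1244  1.852 ]
```

View pics/w3.png

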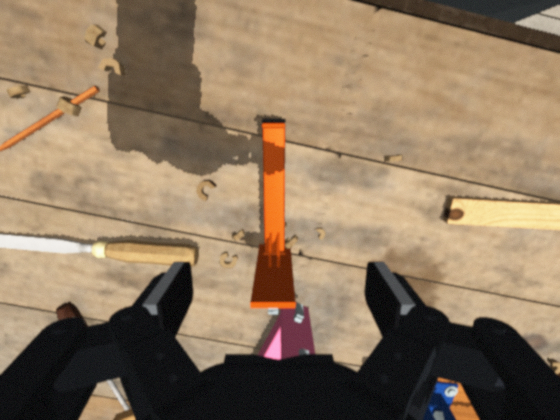

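```bash
cat >> h.py <<'E'
def orange(c):
    im=cv2.cvtColor(c[3],cv2.COLOR_RGB2HSV); return cv2.inRange(im,(3,170,100),(16,255,255))
E
python3 - <<'E'
from h import *
np.set_printoptions(precision=4,suppress=True)
c=load("w3"); f=8
u0,v0,u1,v1=245,110,305,315
a=cv2.resize(c[3][v0:v1,u0:u1],None,fx=f,fy=f,interpolation=cv2.INTER_CUBIC)
cv2.imwrite("pics/w3z.png",cv2.resize(a[:,:,::-1],None,fx=.36,fy=.36,interpolation=cv2.INTER_AREA))
h=cv2.cvtColor(a,cv2.COLOR_RGB2HSV); m=cv2.inRange(h,(2,165,70),(16,255,255))
n,l,st,_=cv2.connectedComponentsWithStats(m); i=1+np.argmax(st[1:,4]); r=l==i
g=lambda v:(v+.0)/f-.5
for v in (130,150,170,190,210,230,240,260,280,295):
    k=int((v-v0+.5)*f); x=np.flatnonzero(r[k]); L,Rr=g(x[0])+u0,g(x[-1]+1)+u0
    A,B=onz(c,L,v,.03),onz(c,Rr,v,.03); print(v,L,Rr,A[:2],B[:2],"mid",(A+B)[:2]/2,"w",np.linalg.norm(A-B))
k=np.flatnonzero(r.any(1)); print("rows",g(k[0])+v0,g(k[-1])+v0)
print("tail z.03/.045",onz(c,273,g(k[0])+v0,.03),onz(c,273,g(k[0])+v0,.045))
for v in(300,303,306,308): print(v,onz(c,273,v,.126))
E
```

```text
130 261.5 284.625 [ 0.4353 -0.3753] [ 0.4302 -0.3517] mid [ 0.4327 -0.3635] w 0.024155933784924033
150 262.625 283.875 [ 0.4552 -0.3701] [ 0.4504 -0.348 ] mid [ 0.4528 -0.359 ] w 0.022635176170900904
170 263.0 284.0 [ 0.4762 -0.3655] [ 0.4713 -0.3432] mid [ 0.4738 -0.3543] w 0.02281896219711105
190 262.875 284.125 [ 0.4981 -0.3612] [ 0.4931 -0.3382] mid [ 0.4956 -0.3497] w 0.023564806767459194
210 263.125 283.875 [ 0.5208 -0.3564] [ 0.5159 -0.3334] mid [ 0.5183 -0.3449] w 0.023492790193102325
230 263.625 284.0 [ 0.5445 -0.3511] [ 0.5395 -0.328 ] mid [ 0.542  -0.3396] w 0.02356218330994889
240 263.75 284.75 [ 0.5567 -0.3485] [ 0.5515 -0.3245] mid [ 0.5541 -0.3365] w 0.02454771496543022
260 257.375 290.25 [ 0.5837 -0.3508] [ 0.5754 -0.3124] mid [ 0.5796 -0.3316] w 0.03927929597134667
280 254.25 292.125 [ 0.6111 -0.3494] [ 0.6013 -0.3041] mid [ 0.6062 -0.3268] w 0.046277530279430455
295 251.875 293.875 [ 0.6324 -0.3483] [ 0.6214 -0.2973] mid [ 0.6269 -0.3228] w 0.052203714116427304
rows 121.5 308.375
tail z.03/.045 [ 0.4244 -0.3653  0.03  ] [ 0.4241 -0.3651  0.045 ]
300 [ 0.5694 -0.3329  0.126 ]
303 [ 0.5724 -0.3323  0.126 ]
306 [ 0.5754 -0.3316  0.126 ]
308 [ 0.5774 -0.3312  0.126 ]
```

View pics/w3z.png

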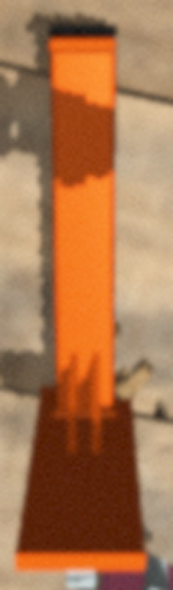

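Run:
```python
from h import *
goal([0.5096,-0.3467,0.005],0.2135)
```

```text
trans cm [ 1.76 17.59 -0.62] rotvec [ 0.001 -0.001  0.002] rows>= 2.829824391641645
```

Call:
{"method": "carry_out", "body": {
  "rotation": [
    [0.001,-0.001,0.002],
    [0.001,-0.001,0.002],
    [0.001,-0.001,0.002],
    [0.001,-0.001,0.002],
    [0.001,-0.001,0.002],
    [0.001,-0.001,0.002],
    [0.001,-0.001,0.002]
  ],
  "translation": [
    [1.76,2,-0.62],
    [1.76,6,-0.62],
    [1.76,10,-0.62],
    [1.76,14,-0.62],
    [1.76,16.5,-0.62],
    [1.76,17.59,-0.62],
    [1.76,17.59,-0.62]
  ],
  "gripper": [8.5,8.5,8.5,8.5,8.5,8.5,8.5]
}}

```text
t: 4.97
ee_pos: [0.5098, -0.3465, 0.005]
tcp_rot: [-1.57, 0.0, 0.213]
wrist_force: [-0.1, -0.2, 0.7]
grip_width: 0.085
```

Call:
{"method": "carry_out", "body": {
  "rotation": [
    [0,0,0],
    [0,0,0],
    [0,0,0],
    [0,0,0],
    [0,0,0],
    [0,0,0]
  ],
  "translation": [
    [0,0,0],
    [0,0,0],
    [0,0,0],
    [0,0,0],
    [0,0,0],
    [0,0,0]
  ],
  "gripper": [2,2,2,2,2,2]
}}

```text
t: 5.72
ee_pos: [0.5098, -0.3465, 0.005]
tcp_rot: [-1.57, 0.0, 0.213]
wrist_force: [-0.5, 0.1, 0.4]
grip_width: 0.0202
```

Call:
{"method": "carry_out", "body": {
  "rotation": [
    [0,0,0],
    [0,0,0],
    [0,0,0]
  ],
  "translation": [
    [0,0,0],
    [0,0,0],
    [0,0,0]
  ],
  "gripper": [0.5,0.5,0.5]
}}

```text
t: 6.1
ee_pos: [0.5098, -0.3465, 0.005]
tcp_rot: [-1.57, 0.0, 0.213]
wrist_force: [-0.4, -0.2, 0.2]
grip_width: 0.005
```

Run:
```python
from h import *
snap("wrist","w4")
```

```text
(no output)
```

View pics/w4.png

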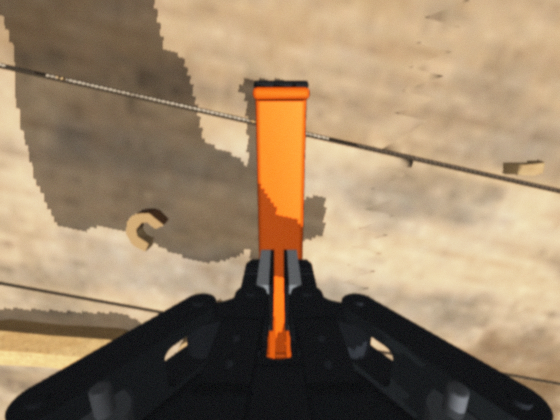

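Run:
```python
from h import *
np.set_printoptions(precision=4,suppress=True)
c=load("w4")
x=np.array([.977,.2125,0]);y=np.array([-.2125,.977,0]);o=np.array([.578,-.3318,0])
for P in [o-.150*x+.012*s*y+np.array([0,0,.045]) for s in(-1,1)]+[o-.1*x+.012*s*y+np.array([0,0,.03]) for s in(-1,1)]: print(P,proj(c,P))
s=ctrl.observe(); print(s["ee_pos"],s["joints"],s["joint_torque"],s["grip_width"])
S=snap("side","s1")
cv2.imwrite("pics/s1z.png",cv2.resize(S[3][250:400,150:330,::-1],None,fx=4,fy=4,interpolation=cv2.INTER_CUBIC))
```

```text
[ 0.434  -0.3754  0.045 ] [251.2842 102.6636]
[ 0.4289 -0.352   0.045 ] [309.3602 102.6537]
[ 0.4828 -0.3648  0.03  ] [256.4851 207.8138]
[ 0.4777 -0.3413  0.03  ] [303.4544 207.8   ]
[ 0.5098 -0.3465  0.005 ] [ 0.9645  0.9109 -0.7102  1.6903  0.7636  0.8399  1.6946] [  0.0004 -48.0864  -9.4071 -10.3119   0.007    0.0023  -0.    ] 0.004905733207297098
```

View pics/s1z.png

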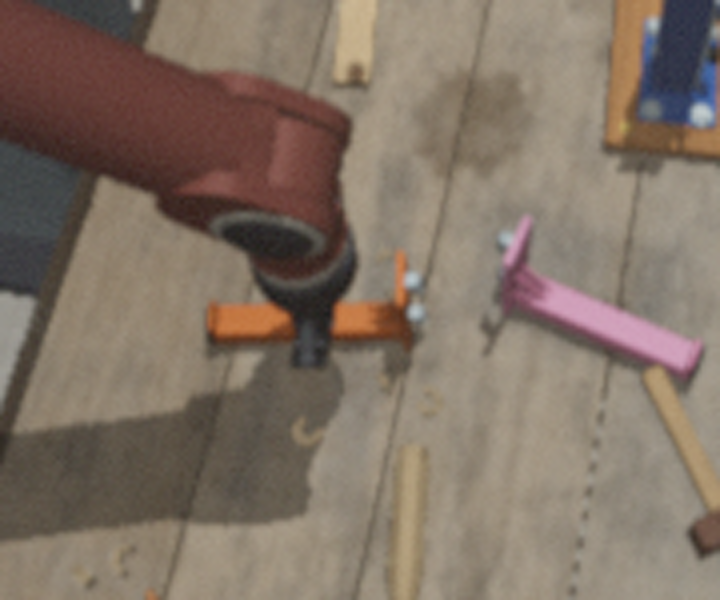

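Run:
```python
from h import *
c=load("w4")
cv2.imwrite("pics/w4z.png",cv2.resize(c[3][220:380,200:360,::-1],None,fx=3.7,fy=3.7,interpolation=cv2.INTER_CUBIC))
for z in (.005,.024,.03,.045): print(z,proj(c,[.5098,-.3465,z]))
t=snap("top","t1"); cv2.imwrite("pics/t1z.png",cv2.resize(t[3][180:290,350:450,::-1],None,fx=5,fy=5,interpolation=cv2.INTER_CUBIC))
```

```text
0.005 [279.90311743 242.60915556]
0.024 [280.07532373 256.28921226]
0.03 [280.1377705  261.24997917]
0.045 [280.315238   275.34798522]
```

View pics/w4z.png

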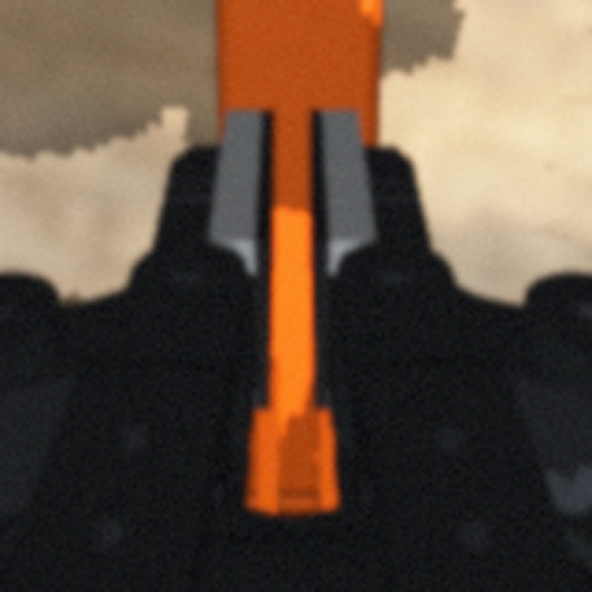

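View pics/t1z.png

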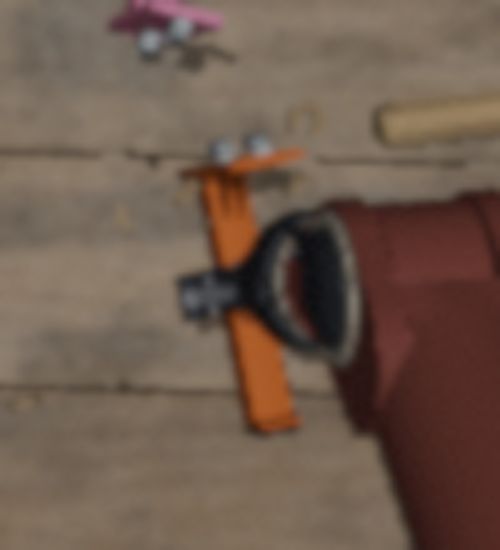

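Run:
```python
from h import *
np.set_printoptions(precision=4,suppress=True)
S=load("s1");T=load("t1")
o=np.array([.5098,-.3465,0]);y=np.array([-.2125,.977,0])
for s in (-.0225,-.035):
  for z in(.005,.015,.033,.045,.06): 
    p=o+y*s+[0,0,z]; q=proj(S,p); print(s,z,(q-[150,250])*4, ((proj(T,o-y*s+[0,0,z]))-[350,180])*5)
```

```text
-0.0225 0.005 [319.9538 357.1643] [199.8859 287.6799]
-0.0225 0.015 [318.8357 353.7175] [203.8671 287.8929]
-0.0225 0.033 [316.785 347.396] [211.1694 288.2837]
-0.0225 0.045 [315.39   343.0956] [216.1374 288.5495]
-0.0225 0.06 [313.6139 337.6203] [222.4634 288.888 ]
-0.035 0.005 [319.3664 373.1685] [179.1101 291.6733]
-0.035 0.015 [318.2386 369.8113] [182.953  291.9131]
-0.035 0.033 [316.17   363.6536] [190.0015 292.3531]
-0.035 0.045 [314.7627 359.4641] [194.7969 292.6524]
-0.035 0.06 [312.9706 354.1296] [200.9032 293.0335]
```

Call:
{"method": "carry_out", "body": {
  "rotation": [
    [0,0,0],
    [0,0,0],
    [0,0,0],
    [0,0,0],
    [0,0,0],
    [0,0,0]
  ],
  "translation": [
    [0,-1,0],
    [0,-1,0],
    [0,-1,0],
    [0,0,0],
    [0,0.5,0],
    [0,1,0]
  ],
  "gripper": [6,6,6,6,6,6]
}}

```text
t: 7.0
ee_pos: [0.5095, -0.3463, -0.0058]
tcp_rot: [-1.57, 0.001, 0.214]
wrist_force: [0.6, -0.1, -0.0]
grip_width: 0.0602
```

Run:
```python
from h import *
s=ctrl.observe(); print(s["ee_pos"],s["wrist_force"],s["grip_width"])
c=snap("wrist","w5")
```

```text
[ 0.50950409 -0.34630775 -0.00583338] [ 0.58316194 -0.12034723 -0.02697258] 0.06020815954037518
```

View pics/w5.png

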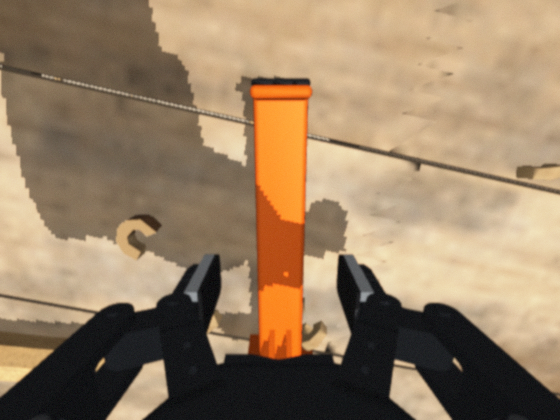

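Call:
{"method": "carry_out", "body": {
  "rotation": [
    [0,0,0],
    [0,0,0],
    [0,0,0],
    [0,0,0],
    [0,0,0],
    [0,0,0],
    [0,0,0],
    [0,0,0]
  ],
  "translation": [
    [0,0.5,0],
    [0,1,0],
    [0,1.4,0],
    [0,1.4,0],
    [0,1.4,0],
    [0,1.4,0],
    [0,1.4,0],
    [0,1.4,0]
  ],
  "gripper": [6,6,6,4,2,1.5,1.5,1.5]
}}

```text
t: 8.05
ee_pos: [0.5094, -0.3462, -0.02]
tcp_rot: [-1.569, 0.001, 0.214]
wrist_force: [0.3, 0.7, 2.6]
grip_width: 0.0227
```

Run:
```python
from h import *
c=snap("wrist","w6")
cv2.imwrite("pics/w6z.png",cv2.resize(c[3][60:380,180:380,::-1],None,fx=1.8,fy=1.8,interpolation=cv2.INTER_CUBIC))
```

```text
(no output)
```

View pics/w6z.png

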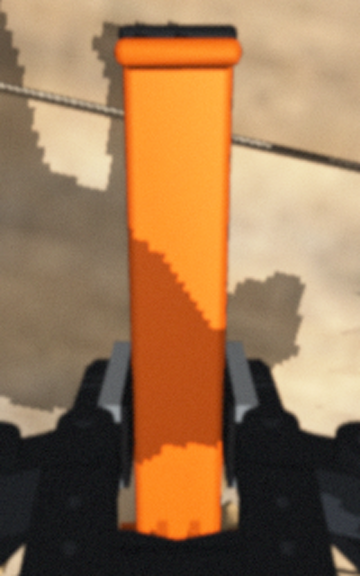

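Call:
{"method": "carry_out", "body": {
  "rotation": [
    [0,0,0],
    [0,0,0],
    [0,0,0],
    [0,0,0],
    [0,0,0],
    [0,0,0],
    [0,0,0]
  ],
  "translation": [
    [0,-1,0],
    [0,-3,0],
    [0,-6,0],
    [0,-10,0],
    [0,-14,0],
    [0,-16,0],
    [0,-16,0]
  ],
  "gripper": [1.5,1.5,1.5,1.5,1.5,1.5,1.5]
}}

```text
t: 8.98
ee_pos: [0.5102, -0.3465, 0.1414]
tcp_rot: [-1.571, -0.001, 0.214]
wrist_force: [-0.1, 0.2, -5.3]
grip_width: 0.0229
```

Run:
```python
from h import *
yaw=.082; n=np.array([np.cos(yaw),np.sin(yaw),0]);t=np.array([-n[1],n[0],0])
F=np.array([.7324,-.0828,0])
p=F-n*(.06+.0701)+t*.0005; p[2]=.14; print(p)
goal(p,yaw)
s=ctrl.observe();print(s["joints"],s["wrist_force"])
```

```text
[ 0.6026962  -0.09295793  0.14      ]
trans cm [14.41  0.14 22.82] rotvec [0.001 0.132 0.001] rows>= 4.318078027976344
[ 1.0243016   0.75299708 -0.82870863  1.58701129  0.60982308  1.07618478
  1.81691074] [-0.07925779  0.1731904  -5.31938819]
```

Call:
{"method": "carry_out", "body": {
  "rotation": [
    [0.0,0.01,0],
    [0.0,0.03,0],
    [0.0,0.06,0],
    [0.0,0.09,0],
    [0.0,0.12,0],
    [0.001,0.132,0.001],
    [0.001,0.132,0.001],
    [0.001,0.132,0.001]
  ],
  "translation": [
    [1,0,1.6],
    [3.3,0,5.3],
    [6.3,0,10],
    [9.3,0,15],
    [12.2,0,19.5],
    [14,0.1,22],
    [14.4,0.14,22.8],
    [14.4,0.14,22.8]
  ],
  "gripper": [1.5,1.5,1.5,1.5,1.5,1.5,1.5,1.5]
}}

```text
t: 9.98
ee_pos: [0.6013, -0.0936, 0.1384]
tcp_rot: [-1.571, 0.004, 0.082]
wrist_force: [1.1, -0.5, -4.9]
grip_width: 0.0229
```

Run:
```python
from h import *
s=ctrl.observe();print(s["ee_pos"],s["tcp_rot"],s["wrist_force"])
c=snap("wrist","w7")
yaw=.082; n=np.array([np.cos(yaw),np.sin(yaw),0]);t=np.array([-n[1],n[0],0])
F=np.array([.7324,-.0828,0])
o=s["ee_pos"]+n*.0701-t*.0005; o[2]=s["ee_pos"][2]+.02
print("plate top corners",[proj(c,o+t*d+[0,0,.126]) for d in(-.02,.02)])
print("channel top",[proj(c,F+t*d+[0,0,.2174]) for d in(-.022,.022)])
```

```text
[ 0.60133109 -0.09363569  0.13836902] [-1.57074837  0.00393598  0.08236358] [ 1.13461519 -0.53902854 -4.91976715]
plate top corners [array([188.79719123, 799.65122502]), array([369.99892602, 799.73810512])]
channel top [array([235.54660937, 550.80165828]), array([324.24230338, 550.86214465])]
```

View pics/w7.png

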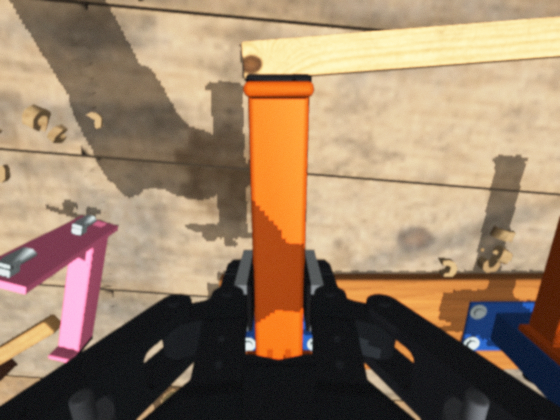

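```bash
cat >> h.py <<'E'
yaw=.082; n=np.array([np.cos(yaw),np.sin(yaw),0]);t=np.array([-n[1],n[0],0])
F=np.array([.7324,-.0828,0])
def armgoal(d,lat,zu,dy=.0):   # d: before face, lat offset, zu underside z
    p=F-n*(d+.0701)+t*(.0005+lat); p[2]=zu-.02; return goal(p,yaw)
def armpos():
    s=ctrl.observe(); e=s["ee_pos"]+n*.0701-t*.0005-F
    print("t",s["t"],"d",-e@n,"lat",e@t,"zu",s["ee_pos"][2]+.02,"rot",s["tcp_rot"],"f n,t,z",s["wrist_force"]@n,s["wrist_force"]@t,s["wrist_force"][2],"tq",s["ft_torque"],"w",s["grip_width"])
E
python3 - <<'E'
from h import *
np.set_printoptions(precision=4,suppress=True)
armpos(); armgoal(.022,0,.0774)
c=snap("top","t2"); cv2.imwrite("pics/t2z.png",cv2.resize(c[3][100:240,180:380,::-1],None,fx=4,fy=4,interpolation=cv2.INTER_CUBIC))
E
```

```text
t 10.025 d 0.06152430323951455 lat -0.0021712118284410793 zu 0.1585383388791859 rot [-1.5718  0.0037  0.08  ] f n,t,z -0.2822464592220441 -1.631894623197778 -4.596477442884047 tq [-0.0757  0.0803  0.0024] w 0.022658426456526434
trans cm [3.98 8.1  0.23] rotvec [ 0.001 -0.002 -0.004] rows>= 1.4444654977957594
```

View pics/t2z.png

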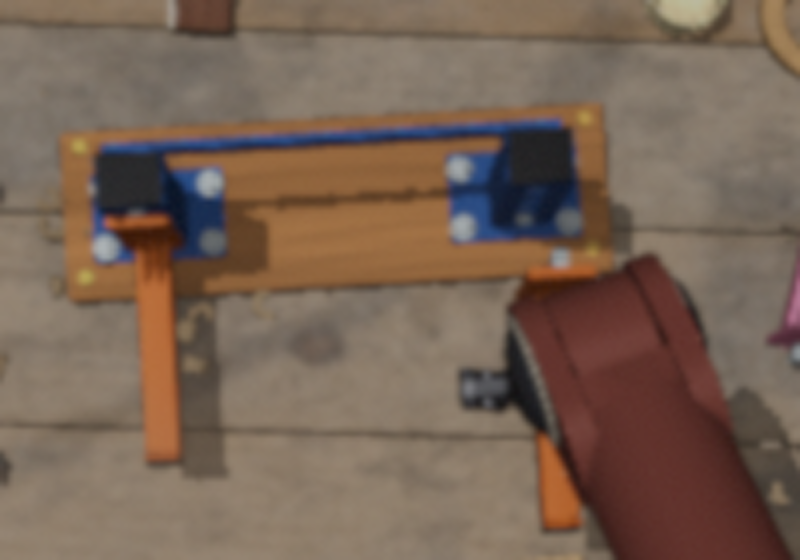

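Call:
{"method": "carry_out", "body": {
  "rotation": [
    [0.001,-0.002,-0.004],
    [0.001,-0.002,-0.004],
    [0.001,-0.002,-0.004],
    [0.001,-0.002,-0.004],
    [0.001,-0.002,-0.004],
    [0.001,-0.002,-0.004],
    [0.001,-0.002,-0.004]
  ],
  "translation": [
    [0,2.5,0.2],
    [0,5.5,0.23],
    [0,7.8,0.23],
    [1,8.1,0.23],
    [2.5,8.1,0.23],
    [3.8,8.1,0.23],
    [3.98,8.1,0.23]
  ],
  "gripper": [1.5,1.5,1.5,1.5,1.5,1.5,1.5]
}}

```text
t: 10.95
ee_pos: [0.6428, -0.0913, 0.0588]
tcp_rot: [-1.571, -0.004, 0.079]
wrist_force: [-0.8, 0.4, -4.8]
grip_width: 0.0224
```

Run:
```python
from h import *
np.set_printoptions(precision=4,suppress=True)
armpos(); 
c=snap("top","t3"); s=snap("side","s3")
cv2.imwrite("pics/t3z.png",cv2.resize(c[3][110:190,280:360,::-1],None,fx=7,fy=7,interpolation=cv2.INTER_CUBIC))
cv2.imwrite("pics/s3z.png",cv2.resize(s[3][160:310,240:370,::-1],None,fx=4,fy=4,interpolation=cv2.INTER_CUBIC))
armpos()
```

```text
t 10.95 d 0.01991427270918475 lat -0.0016708548812441916 zu 0.07876555356136883 rot [-1.5711 -0.0041  0.0788] f n,t,z -0.7645477669170299 0.4813256636910493 -4.816608623739935 tq [ 0.0276  0.2078 -0.0064] w 0.022432930893749994
t 11.05 d 0.02154832840540321 lat -0.0014555242605805091 zu 0.07821973424697305 rot [-1.5714 -0.0016  0.0796] f n,t,z -0.5713053972805511 0.022118609060798138 -5.030101229339834 tq [0.0295 0.1386 0.0108] w 0.022622279543499563
```

View pics/t3z.png

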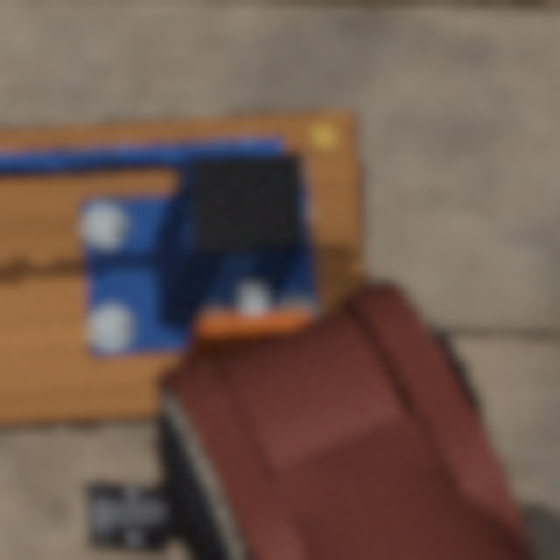

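View pics/s3z.png

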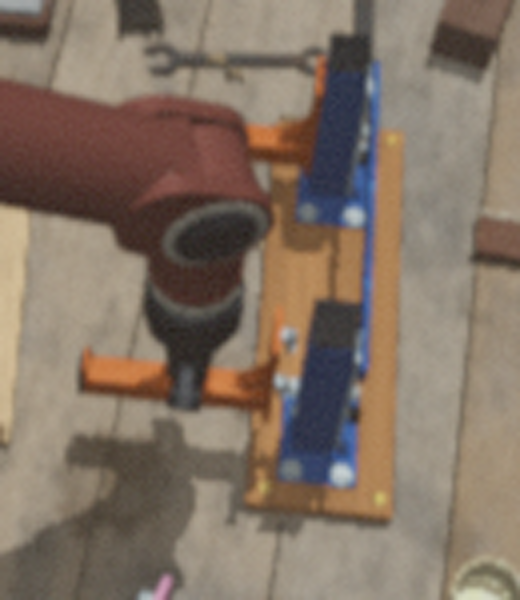

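Run:
```python
from h import *
np.set_printoptions(precision=4,suppress=True)
c=load("t3"); f=lambda u,v:(280+(u+.5)/7-.5,110+(v+.5)/7-.5)
L=lambda u,v,z:((onz(c,*f(u,v),z)-F)@t*1e3,(onz(c,*f(u,v),z)-F)@n*1e3)
print("claw",L(238,290,.2),L(268,290,.2)); print("plate",L(195,320,.204),L(312,312,.204)); print("chan front",L(195,252,.2174),L(299,247,.2174),"back",L(192,162,.2174),L(298,157,.2174))
a=cv2.cvtColor(c[3],cv2.COLOR_RGB2GRAY)
print(c[3][139:143,303:328].mean(0).astype(int).tolist())
armpos(); armgoal(.016,-.0005,.0774)
```

```text
claw (np.float64(4.946688837373964), np.float64(-8.96594737799531)) (np.float64(-6.065128621049604), np.float64(-9.550281676772595))
plate (np.float64(21.691689841201505), np.float64(-19.768043860535382)) (np.float64(-21.281342837507403), np.float64(-19.105458664977476))
chan front (np.float64(21.305691622574408), np.float64(3.0275729839903733)) (np.float64(-16.48634355826917), np.float64(2.8577703825671823)) back (np.float64(20.466683145298322), np.float64(35.90691244346755)) (np.float64(-18.10013635866464), np.float64(35.719455278604045))
[[29, 50, 87], [23, 38, 65], [19, 34, 60], [26, 39, 65], [34, 40, 57], [37, 38, 43], [36, 36, 37], [37, 36, 37], [37, 36, 37], [36, 35, 37], [35, 34, 36], [35, 34, 36], [35, 35, 36], [36, 35, 36], [35, 34, 36], [35, 34, 35], [35, 33, 35], [35, 34, 35], [33, 33, 35], [39, 41, 50], [71, 65, 74], [114, 89, 78], [136, 97, 67], [141, 97, 60], [141, 97, 59]]
t 11.05 d 0.02154832840540321 lat -0.0014555242605805091 zu 0.07821973424697305 rot [-1.5714 -0.0016  0.0796] f n,t,z -0.5713053972805511 0.022118609060798138 -5.030101229339834 tq [0.0295 0.1386 0.0108] w 0.022622279543499563
trans cm [0.55 0.08 0.1 ] rotvec [ 0.001 -0.002  0.002] rows>= 0.09102993117244543
```

Call:
{"method": "carry_out", "body": {
  "rotation": [
    [0.001,-0.002,0.002],
    [0.001,-0.002,0.002],
    [0.001,-0.002,0.002],
    [0.001,-0.002,0.002],
    [0.001,-0.002,0.002],
    [0.001,-0.002,0.002],
    [0.001,-0.002,0.002]
  ],
  "translation": [
    [0.2,0.08,0.2],
    [0.5,0.08,0.2],
    [0.7,0.08,0.2],
    [0.9,0.08,0.2],
    [1.05,0.08,0.2],
    [1.2,0.08,0.2],
    [1.25,0.08,0.2]
  ],
  "gripper": [1.5,1.5,1.5,1.5,1.5,1.5,1.5]
}}

```text
t: 11.92
ee_pos: [0.6535, -0.0882, 0.0574]
tcp_rot: [-1.57, 0.0, 0.082]
wrist_force: [0.5, -0.0, -5.4]
grip_width: 0.0228
```

Run:
```python
from h import *
np.set_printoptions(precision=4,suppress=True)
armpos()
```

```text
t 11.925 d 0.00895600044081078 lat 0.0005469621112924255 zu 0.07739943934505981 rot [-1.5704  0.0004  0.0817] f n,t,z 0.5113376027975255 -0.05563615216276212 -5.3675994473653885 tq [0.0328 0.0964 0.0347] w 0.02280297559937604
```

Call:
{"method": "carry_out", "body": {
  "rotation": [
    [0,0,0],
    [0,0,0],
    [0,0,0],
    [0,0,0],
    [0,0,0]
  ],
  "translation": [
    [0.15,0,0],
    [0.3,0,0],
    [0.45,0,0],
    [0.6,0,0],
    [0.6,0,0]
  ],
  "gripper": [1.5,1.5,1.5,1.5,1.5]
}}

```text
t: 12.55
ee_pos: [0.6596, -0.0877, 0.0574]
tcp_rot: [-1.57, 0.0, 0.082]
wrist_force: [-0.0, 0.3, -5.6]
grip_width: 0.0229
```

Run:
```python
from h import *
np.set_printoptions(precision=4,suppress=True)
armpos()
```

```text
t 12.55 d 0.0028225694744261794 lat 0.0005542968136663234 zu 0.07739359046589013 rot [-1.5703  0.0003  0.0816] f n,t,z 0.004635521954834104 0.2583915971299415 -5.6180658947351505 tq [0.0088 0.117  0.015 ] w 0.02285413428246438
```

Call:
{"method": "carry_out", "body": {
  "rotation": [
    [0,0,0],
    [0,0,0],
    [0,0,0],
    [0,0,0]
  ],
  "translation": [
    [0.1,0,0],
    [0.2,0,0],
    [0.3,0,0],
    [0.3,0,0]
  ],
  "gripper": [1.5,1.5,1.5,1.5]
}}

```text
t: 13.05
ee_pos: [0.6627, -0.0874, 0.0574]
tcp_rot: [-1.57, 0.0, 0.082]
wrist_force: [0.0, -0.1, -4.5]
grip_width: 0.023
```

Run:
```python
from h import *
np.set_printoptions(precision=4,suppress=True)
armpos()
c=snap("top","t4"); s=snap("side","s4")
a=cv2.resize(c[3][110:190,280:360,::-1],None,fx=5,fy=5,interpolation=cv2.INTER_CUBIC)
b=cv2.resize(s[3][210:290,270:350,::-1],None,fx=5,fy=5,interpolation=cv2.INTER_CUBIC)
cv2.imwrite("pics/ts4.png",np.hstack([a,b]))
```

```text
t 13.05 d -0.00025508902346981784 lat 0.0005977784503830322 zu 0.07737770087174584 rot [-1.5703  0.0002  0.0816] f n,t,z 0.01213906227683425 -0.06550735778238832 -4.548906004544808 tq [ 0.0217  0.0932 -0.0087] w 0.023001259714203158
```

View pics/ts4.png

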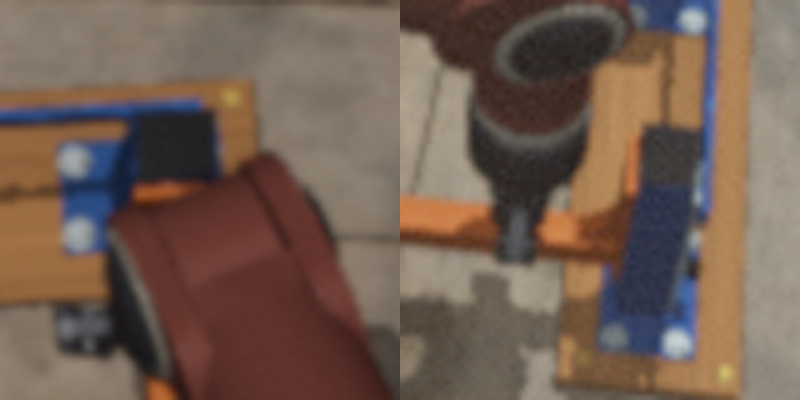

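Call:
{"method": "carry_out", "body": {
  "rotation": [
    [0,0,0],
    [0,0,0],
    [0,0,0]
  ],
  "translation": [
    [0.1,0,0],
    [0.2,0,0],
    [0.2,0,0]
  ],
  "gripper": [1.5,1.5,1.5]
}}

```text
t: 13.52
ee_pos: [0.6635, -0.0874, 0.057]
tcp_rot: [-1.571, 0.003, 0.082]
wrist_force: [-2.8, -0.1, -5.0]
grip_width: 0.0227
```

Run:
```python
from h import *
np.set_printoptions(precision=4,suppress=True)
armpos()
```

```text
t 13.525 d -0.0010894910809855088 lat 0.0005201073930864817 zu 0.07701677419813727 rot [-1.5706  0.0028  0.0818] f n,t,z -2.817001689299266 0.11241972584195419 -4.976601170930478 tq [-0.0656  0.5399  0.0318] w 0.022718310890453973
```

Call:
{"method": "carry_out", "body": {
  "rotation": [
    [0,0,-0.002],
    [0,0,-0.002],
    [0,0,-0.002],
    [0,0,-0.002],
    [0,0,-0.002]
  ],
  "translation": [
    [-0.06,0,0],
    [-0.06,0.2,0],
    [-0.06,0.4,0],
    [-0.06,0.6,0],
    [-0.06,0.6,0]
  ],
  "gripper": [1.5,1.5,1.5,1.5,1.5]
}}

```text
t: 14.15
ee_pos: [0.6628, -0.0875, 0.0507]
tcp_rot: [-1.571, 0.001, 0.082]
wrist_force: [0.1, 0.5, -4.8]
grip_width: 0.0226
```

Run:
```python
from h import *
np.set_printoptions(precision=4,suppress=True)
armpos()
```

```text
t 14.15 d -0.00038831951046707235 lat 0.0005009589137407829 zu 0.0707464578481271 rot [-1.5705  0.0011  0.0818] f n,t,z 0.15878657856050765 0.49735344688765815 -4.849462822340955 tq [ 0.0178  0.0653 -0.0016] w 0.022611119107577862
```

Call:
{"method": "carry_out", "body": {
  "rotation": [
    [0,0,0],
    [0,0,0],
    [0,0,0]
  ],
  "translation": [
    [0,0.15,0],
    [0,0.3,0],
    [0,0.3,0]
  ],
  "gripper": [1.5,1.5,1.5]
}}

```text
t: 14.52
ee_pos: [0.662, -0.0876, 0.0476]
tcp_rot: [-1.571, 0.003, 0.082]
wrist_force: [-2.1, 0.1, -3.6]
grip_width: 0.0226
```

Call:
{"method": "carry_out", "body": {
  "rotation": [
    [0,0,0],
    [0,0,0],
    [0,0,0]
  ],
  "translation": [
    [0,0.15,0],
    [0,0.3,0],
    [0,0.3,0]
  ],
  "gripper": [1.5,1.5,1.5]
}}

```text
t: 14.9
ee_pos: [0.6619, -0.0875, 0.046]
tcp_rot: [-1.571, 0.003, 0.082]
wrist_force: [-5.0, -0.8, 3.2]
grip_width: 0.0223
```

Run:
```python
from h import *
np.set_printoptions(precision=4,suppress=True)
armpos()
```

```text
t 14.9 d 0.0005101137342510426 lat 0.0005518891162892733 zu 0.06598134822890497 rot [-1.5713  0.0027  0.0818] f n,t,z -5.064368126030973 -0.3993127511363245 3.243600842239924 tq [-0.1218  0.9229 -0.0546] w 0.022260875537900546
```

Call:
{"method": "carry_out", "body": {
  "rotation": [
    [0,0,0],
    [0,0,0]
  ],
  "translation": [
    [0,0.2,0],
    [0,0.35,0]
  ],
  "gripper": [1.5,1.5]
}}

```text
t: 15.15
ee_pos: [0.6622, -0.0874, 0.0446]
tcp_rot: [-1.572, 0.002, 0.082]
wrist_force: [-5.6, -1.2, 6.6]
grip_width: 0.0229
```

Call:
{"method": "carry_out", "body": {
  "rotation": [
    [0,0,0],
    [0,0,0]
  ],
  "translation": [
    [0,0.2,0],
    [0,0.35,0]
  ],
  "gripper": [1.5,1.5]
}}

```text
t: 15.4
ee_pos: [0.6622, -0.0873, 0.0432]
tcp_rot: [-1.573, 0.001, 0.081]
wrist_force: [-7.7, 0.4, 0.5]
grip_width: 0.0227
```

Run:
```python
from h import *
np.set_printoptions(precision=4,suppress=True)
armpos()
```

```text
t 15.4 d 0.00019553745100015266 lat 0.0007628267185566771 zu 0.06317008424690024 rot [-1.5727  0.0013  0.0813] f n,t,z -7.68696162914043 0.9932210731029658 0.5498267504337185 tq [-0.0745  1.9801  0.0028] w 0.022726934890942695
```

Call:
{"method": "carry_out", "body": {
  "rotation": [
    [0,0,0],
    [0,0,0]
  ],
  "translation": [
    [0,0.2,0],
    [0,0.35,0]
  ],
  "gripper": [1.5,1.5]
}}

```text
t: 15.65
ee_pos: [0.6629, -0.0872, 0.0393]
tcp_rot: [-1.572, -0.0, 0.081]
wrist_force: [-0.3, 0.5, -5.4]
grip_width: 0.0225
```

Run:
```python
from h import *
np.set_printoptions(precision=4,suppress=True)
armpos()
s=snap("side","s5");snap("wrist","w8")
b=cv2.resize(s[3][200:290,250:350,::-1],None,fx=6,fy=6,interpolation=cv2.INTER_CUBIC)
cv2.imwrite("pics/s5z.png",b)
```

```text
t 15.65 d -0.00045371241281725325 lat 0.0007678112156378677 zu 0.05930736787419161 rot [-1.5725 -0.0003  0.0815] f n,t,z -0.25849371623090595 0.5081426642707253 -5.37132047224619 tq [-0.0331  0.0169 -0.0102] w 0.022452298295094136
```

View pics/s5z.png

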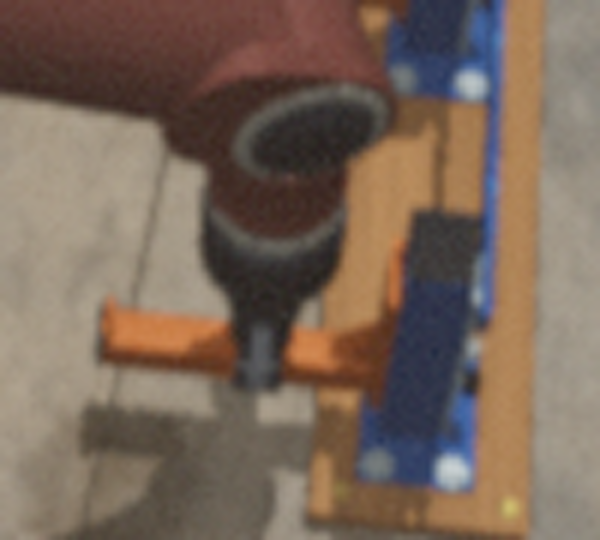

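View pics/w8.png

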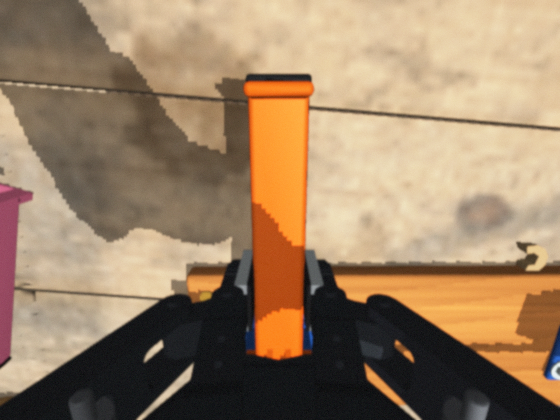

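Call:
{"method": "carry_out", "body": {
  "rotation": [
    [0,0,0],
    [0,0,0],
    [0,0,0]
  ],
  "translation": [
    [0,0.1,0],
    [0,0.2,0],
    [0,0.2,0]
  ],
  "gripper": [1.5,1.5,1.5]
}}

```text
t: 16.12
ee_pos: [0.6636, -0.0873, 0.0378]
tcp_rot: [-1.573, -0.002, 0.081]
wrist_force: [-2.1, -0.8, 1.8]
grip_width: 0.023
```

Run:
```python
from h import *
np.set_printoptions(precision=4,suppress=True)
armpos()
```

```text
t 16.125 d -0.001111766402393748 lat 0.000641135424336169 zu 0.05782428862988602 rot [-1.5726 -0.0016  0.0813] f n,t,z -2.1187345811758207 -0.6436622334810722 1.7945126087842578 tq [-0.0938  0.1521  0.0137] w 0.022953721778338786
```

Call:
{"method": "carry_out", "body": {
  "rotation": [
    [0,0,0],
    [0,0,0]
  ],
  "translation": [
    [0,0.1,0],
    [0,0.2,0]
  ],
  "gripper": [1.5,1.5]
}}

```text
t: 16.38
ee_pos: [0.6635, -0.0873, 0.0372]
tcp_rot: [-1.573, -0.002, 0.081]
wrist_force: [-6.3, -1.2, 11.4]
grip_width: 0.0233
```

Call:
{"method": "carry_out", "body": {
  "rotation": [
    [0,0,0],
    [0,0,0],
    [0,0,0],
    [0,0,0]
  ],
  "translation": [
    [0,-0.1,0],
    [0,-0.2,0],
    [0,-0.3,0],
    [0,-0.4,0]
  ],
  "gripper": [1.5,1.5,1.5,1.5]
}}

```text
t: 16.88
ee_pos: [0.6629, -0.0875, 0.0402]
tcp_rot: [-1.573, -0.0, 0.081]
wrist_force: [1.7, 1.0, -9.3]
grip_width: 0.0231
```

Run:
```python
from h import *
np.set_printoptions(precision=4,suppress=True)
armpos()
```

```text
t 16.875 d -0.0004710343217024882 lat 0.0005496996623658425 zu 0.0601596120926117 rot [-1.5731 -0.      0.0812] f n,t,z 1.8235788707647638 0.837506557729931 -9.283740379413283 tq [ 0.0079  0.2184 -0.0393] w 0.02311852609847049
```

Call:
{"method": "carry_out", "body": {
  "rotation": [
    [0,0,0],
    [0,0,0],
    [0,0,0],
    [0,0,0],
    [0,0,0],
    [0,0,0]
  ],
  "translation": [
    [0,0.1,0],
    [0,0.25,0],
    [0,0.25,0],
    [0,0.25,0],
    [0,0.25,0],
    [0,0.25,0]
  ],
  "gripper": [1.5,1.5,1.5,5,5,5]
}}

```text
t: 17.62
ee_pos: [0.6635, -0.0873, 0.0384]
tcp_rot: [-1.573, -0.002, 0.081]
wrist_force: [-0.1, -0.3, 0.1]
grip_width: 0.05
```

Call:
{"method": "carry_out", "body": {
  "rotation": [
    [0,0,0],
    [0,0,0],
    [0,0,0],
    [0,0,0],
    [0,0,0],
    [0,0,0]
  ],
  "translation": [
    [0,-1,0],
    [0,-4,0],
    [0,-9,0],
    [0,-14,0],
    [-1,-16,0],
    [-2,-16,0]
  ],
  "gripper": [5,5,5,5,5,5]
}}

```text
t: 18.38
ee_pos: [0.6433, -0.0883, 0.2]
tcp_rot: [-1.574, -0.004, 0.081]
wrist_force: [-0.5, 0.8, 0.4]
grip_width: 0.0501
```

Run:
```python
from h import *
np.set_printoptions(precision=4,suppress=True)
armpos()
s=snap("side","s6");c=snap("top","t6");snap("wrist","w9")
b=cv2.resize(s[3][160:300,250:350,::-1],None,fx=4,fy=4,interpolation=cv2.INTER_CUBIC)
cv2.imwrite("pics/s6z.png",b)
goal([0.66,-.13,.25],.082,-.55)
```

```text
t 18.375 d 0.019136089628178594 lat 0.0013411885758972196 zu 0.21997000664117125 rot [-1.5738 -0.0043  0.0814] f n,t,z -0.420488435462867 0.8830330626262898 0.38613471401935573 tq [-0.0056  0.0231 -0.0278] w 0.050068176703576495
trans cm [ 1.51 -5.35 -4.21] rotvec [ 0.003  0.    -0.553] rows>= 2.9594558738378876
```

View pics/s6z.png

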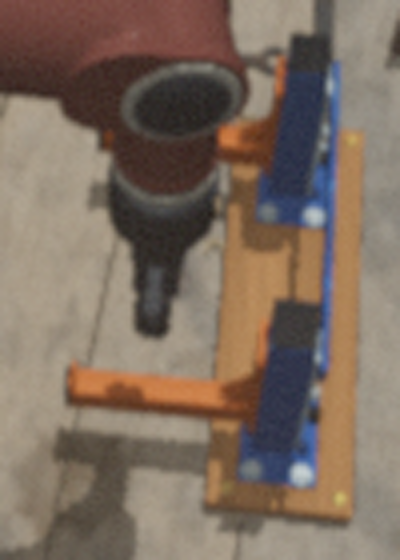

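View pics/w9.png

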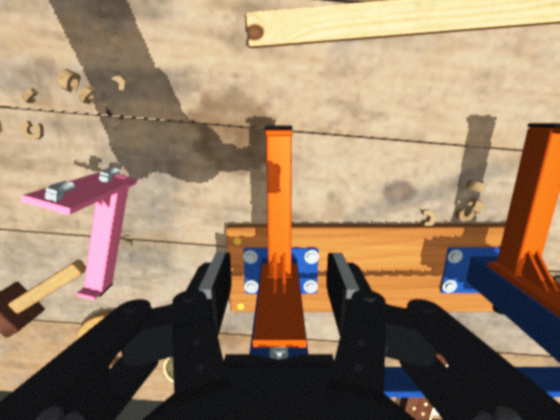

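Run:
```python
from h import *
goal([0.456,0.03,0.19],-1.416)
```

```text
trans cm [-17.51   0.64  13.41] rotvec [0.004 1.497 0.   ] rows>= 8.017160562576985
```

Call:
{"method": "carry_out", "body": {
  "rotation": [
    [0,0.17,0],
    [0,0.35,0],
    [0,0.53,0],
    [0,0.71,0],
    [0,0.89,0],
    [0,1.07,0],
    [0,1.25,0],
    [0,1.42,0],
    [0.004,1.497,0],
    [0.004,1.497,0]
  ],
  "translation": [
    [-3,0,1],
    [-6,0,3],
    [-9,0,5],
    [-12,0,8],
    [-14,0,10],
    [-16,0.3,12],
    [-17.5,0.6,13.4],
    [-17.5,0.64,13.4],
    [-17.5,0.64,13.4],
    [-17.5,0.64,13.4]
  ],
  "gripper": [6,6,6,6,6,6,6,6,6,6]
}}

```text
t: 19.77
ee_pos: [0.4553, 0.0296, 0.1888]
tcp_rot: [-1.574, -0.0, -1.415]
wrist_force: [-0.7, -0.1, 0.4]
grip_width: 0.0604
```

Run:
```python
from h import *
np.set_printoptions(precision=4,suppress=True)
s=ctrl.observe(); print(s["t"],s["ee_pos"],s["tcp_rot"],s["joints"])
snap("wrist","w10");c=snap("top","t7")
cv2.imwrite("pics/t7z.png",cv2.resize(c[3][110:280,190:350,::-1],None,fx=3.5,fy=3.5,interpolation=cv2.INTER_CUBIC))
```

```text
19.775 [0.4553 0.0296 0.1888] [-1.5739 -0.0002 -1.415 ] [ 0.2317  0.3688 -0.4667  1.9648  0.2159  0.8592 -0.1945]
```

View pics/w10.png

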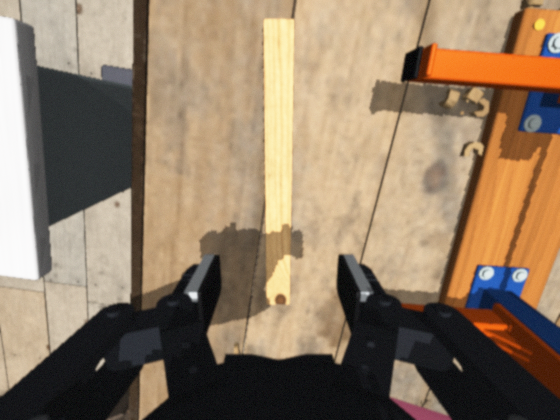

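View pics/t7z.png

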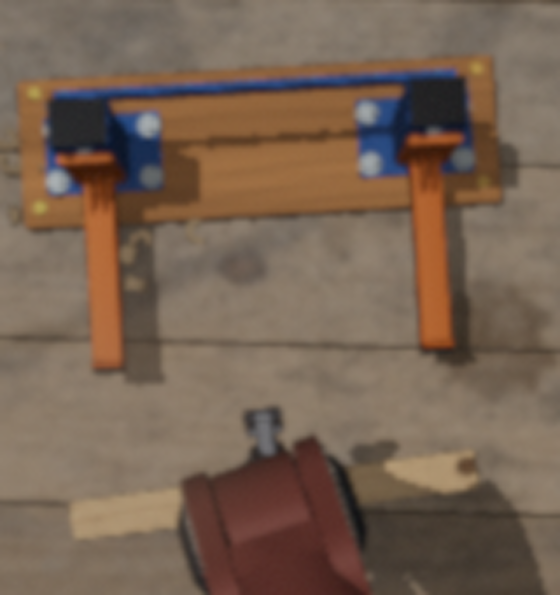

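Run:
```python
from h import *
np.set_printoptions(precision=4,suppress=True)
c=load("w10")
a=c[3].astype(float); s=a[:,:,0]
g=np.gradient(cv2.GaussianBlur(a[:,:,1],(3,3),0),axis=1)
M=[]
for v in range(40,215,5):
    L=255+np.argmax(g[v,255:275]); Rr=282+np.argmin(g[v,282:302])
    A,B=onz(c,L,v,.012),onz(c,Rr,v,.012); M.append([*(A+B)[:2]/2,np.linalg.norm(A-B),v,L,Rr])
M=np.array(M); print(M[::5])
vx,vy,x,y=cv2.fitLine(M[:,:2].astype(np.float32),cv2.DIST_HUBER,0,.001,.001).ravel(); print("yaw",np.arctan2(-vx*np.sign(vy),abs(vy)),x,y)
print("ends",onz(c,279,18.5,.012),onz(c,279,304.5,.012))
# arms
t7=load("t7"); f=lambda u,v:(190+(u+.5)/3.5-.5,110+(v+.5)/3.5-.5)
for nm,z,pts in(("fit",.086,[(90,300),(119,300),(85,200),(117,200)]),("bare",.088,[(416,300),(449,300),(411,200),(446,200)])):
    for p in pts: 
        P=onz(t7,*f(*p),z)-F; print(nm,"n %.4f t %.4f"%(P@n,P@t))
```

```text
[[  0.4323   0.1786   0.0301  40.     264.     293.    ]
 [  0.436    0.1553   0.0308  65.     264.     293.    ]
 [  0.4393   0.1308   0.0304  90.     264.     292.    ]
 [  0.4433   0.1052   0.0311 115.     264.     292.    ]
 [  0.4475   0.0783   0.0319 140.     264.     292.    ]
 [  0.452    0.0502   0.0304 165.     265.     291.    ]
 [  0.4566   0.0206   0.0311 190.     265.     291.    ]]
yaw 0.15278311 0.44568598 0.09149934
ends [0.4298 0.198  0.012 ] [ 0.4827 -0.1366  0.012 ]
fit n -0.1006 t 0.2740
fit n -0.1019 t 0.2511
fit n -0.0209 t 0.2740
fit n -0.0223 t 0.2487
bare n -0.1149 t 0.0160
bare n -0.1163 t -0.0101
bare n -0.0350 t 0.0153
bare n -0.0365 t -0.0125
```

Run:
```python
from h import *
goal([0.4563,0.0307,-0.015],-1.418)
```

```text
trans cm [-0.09 20.42  0.12] rotvec [ 0.002  0.003 -0.   ] rows>= 3.2668581431247987
```

Call:
{"method": "carry_out", "body": {
  "rotation": [
    [0.002,0.003,0],
    [0.002,0.003,0],
    [0.002,0.003,0],
    [0.002,0.003,0],
    [0.002,0.003,0],
    [0.002,0.003,0],
    [0.002,0.003,0]
  ],
  "translation": [
    [-0.1,3,0.12],
    [-0.1,8,0.12],
    [-0.1,13,0.12],
    [-0.1,17,0.12],
    [-0.1,19.5,0.12],
    [-0.1,20.4,0.12],
    [-0.1,20.4,0.12]
  ],
  "gripper": [5,5,5,5,5,5,5]
}}

```text
t: 20.75
ee_pos: [0.4562, 0.0309, -0.015]
tcp_rot: [-1.572, 0.0, -1.417]
wrist_force: [0.2, -0.9, 0.4]
grip_width: 0.0495
```

Call:
{"method": "carry_out", "body": {
  "rotation": [
    [0,0,0],
    [0,0,0],
    [0,0,0]
  ],
  "translation": [
    [0,0.4,0],
    [0,0.8,0],
    [0,0.9,0]
  ],
  "gripper": [5,5,5]
}}

```text
t: 21.12
ee_pos: [0.4564, 0.0308, -0.0239]
tcp_rot: [-1.571, 0.0, -1.417]
wrist_force: [-0.4, -0.6, 0.2]
grip_width: 0.05
```

Run:
```python
from h import *
np.set_printoptions(precision=4,suppress=True)
s=ctrl.observe(); print(s["t"],s["ee_pos"],s["tcp_rot"],s["wrist_force"])
c=snap("wrist","w11")
```

```text
21.125 [ 0.4564  0.0308 -0.0239] [-1.571   0.0001 -1.4174] [-0.4291 -0.6405  0.203 ]
```

View pics/w11.png

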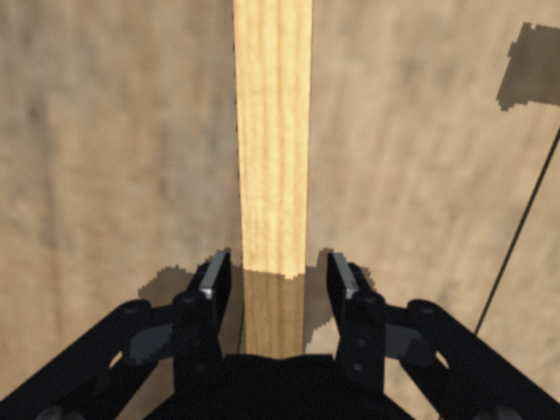

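Call:
{"method": "carry_out", "body": {
  "rotation": [
    [0,0,0],
    [0,0,0],
    [0,0,0],
    [0,0,0],
    [0,0,0]
  ],
  "translation": [
    [0,0.1,-0.2],
    [0,0.1,-0.2],
    [0,0.1,-0.2],
    [0,0.1,-0.2],
    [0,0.1,-0.2]
  ],
  "gripper": [4.2,3.5,2.5,2.5,2.5]
}}

```text
t: 21.8
ee_pos: [0.4542, 0.0305, -0.0246]
tcp_rot: [-1.571, -0.0, -1.417]
wrist_force: [-0.8, -1.2, 5.5]
grip_width: 0.0305
```

Call:
{"method": "carry_out", "body": {
  "rotation": [
    [0,0,0],
    [0,0,0],
    [0,0,0]
  ],
  "translation": [
    [0,-0.8,0],
    [0,-2,0],
    [0,-2,0]
  ],
  "gripper": [2.5,2.5,2.5]
}}

```text
t: 22.18
ee_pos: [0.455, 0.0306, -0.0036]
tcp_rot: [-1.569, 0.0, -1.418]
wrist_force: [-0.1, 0.4, -1.8]
grip_width: 0.03
```

Run:
```python
from h import *
np.set_printoptions(precision=4,suppress=True)
c=snap("wrist","w12");s=snap("side","s12")
cv2.imwrite("pics/s12z.png",np.hstack([cv2.resize(s[3][150:300,190:360,::-1],None,fx=2.3,fy=2.3),cv2.resize(c[3][:,:,::-1],(460,345))]))
```

```text
(no output)
```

View pics/s12z.png

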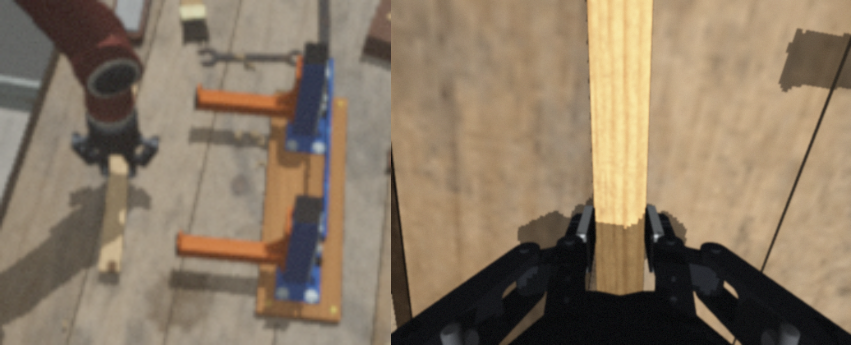

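Call:
{"method": "carry_out", "body": {
  "rotation": [
    [0,0,0],
    [0,0,0],
    [0,0,0],
    [0,0,0],
    [0,0,0]
  ],
  "translation": [
    [0,-2,0],
    [0,-5,0],
    [0,-9,0],
    [0,-12,0],
    [0,-13,0]
  ],
  "gripper": [2.5,2.5,2.5,2.5,2.5]
}}

```text
t: 22.9
ee_pos: [0.455, 0.0304, 0.1269]
tcp_rot: [-1.568, -0.0, -1.418]
wrist_force: [-0.6, 0.1, -1.1]
grip_width: 0.0298
```

Run:
```python
from h import *
goal([0.622,0.0396,0.125],yaw-np.pi/2); print(ctrl.observe()["ee_pos"])
```

```text
trans cm [ 1.63  0.23 16.65] rotvec [-0.003  0.071  0.   ] rows>= 2.6762595288077238
[0.45499711 0.03040791 0.1268788 ]
```

Call:
{"method": "carry_out", "body": {
  "rotation": [
    [0,0.01,0],
    [0,0.03,0],
    [0,0.05,0],
    [-0.003,0.07,0],
    [-0.003,0.071,0],
    [-0.003,0.071,0],
    [-0.003,0.071,0]
  ],
  "translation": [
    [0.3,0,2.5],
    [0.7,0,6.5],
    [1.1,0.1,11],
    [1.5,0.2,15],
    [1.63,0.23,16.5],
    [1.63,0.23,16.65],
    [1.63,0.23,16.65]
  ],
  "gripper": [2.5,2.5,2.5,2.5,2.5,2.5,2.5]
}}

```text
t: 23.78
ee_pos: [0.6205, 0.0396, 0.1238]
tcp_rot: [-1.574, -0.001, -1.488]
wrist_force: [0.6, 0.1, -1.0]
grip_width: 0.0296
```

Run:
```python
from h import *
print(ctrl.observe()["ee_pos"])
goal([0.622,0.0396,0.070],yaw-np.pi/2)
c=snap("wrist","w13");s=snap("side","s13")
cv2.imwrite("pics/s13z.png",np.hstack([cv2.resize(s[3][150:300,190:360,::-1],None,fx=2.3,fy=2.3),cv2.resize(c[3][:,:,::-1],(460,345))]))
```

```text
[0.62047111 0.03961985 0.12378883]
trans cm [0.01 5.38 0.17] rotvec [0.004 0.    0.001] rows>= 0.860968992991094
```

View pics/s13z.png

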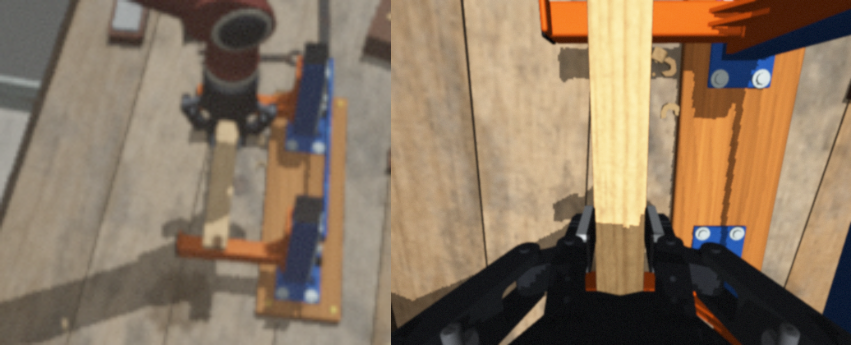

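Call:
{"method": "carry_out", "body": {
  "rotation": [
    [0.004,0,0.001],
    [0.004,0,0.001],
    [0.004,0,0.001],
    [0.004,0,0.001],
    [0.004,0,0.001]
  ],
  "translation": [
    [0,1.5,0.17],
    [0,3.5,0.17],
    [0,4.8,0.17],
    [0,5.3,0.17],
    [0,5.4,0.17]
  ],
  "gripper": [2.5,2.5,2.5,2.5,2.5]
}}

```text
t: 24.5
ee_pos: [0.6224, 0.0397, 0.0704]
tcp_rot: [-1.569, 0.0, -1.488]
wrist_force: [1.5, 0.3, -1.3]
grip_width: 0.0299
```

Call:
{"method": "carry_out", "body": {
  "rotation": [
    [0,0,0],
    [0,0,0],
    [0,0,0]
  ],
  "translation": [
    [0,0.15,0],
    [0,0.3,0],
    [0,0.4,0]
  ],
  "gripper": [2.5,2.5,2.5]
}}

```text
t: 24.88
ee_pos: [0.6226, 0.0397, 0.0666]
tcp_rot: [-1.569, 0.0, -1.488]
wrist_force: [-0.1, -0.1, -1.5]
grip_width: 0.0299
```

Call:
{"method": "carry_out", "body": {
  "rotation": [
    [0,0,0],
    [0,0,0],
    [0,0,0]
  ],
  "translation": [
    [0,0.1,0],
    [0,0.2,0],
    [0,0.25,0]
  ],
  "gripper": [2.5,2.5,2.5]
}}

```text
t: 25.25
ee_pos: [0.6225, 0.0397, 0.0641]
tcp_rot: [-1.569, 0.0, -1.488]
wrist_force: [0.4, 0.1, -1.9]
grip_width: 0.0298
```

Call:
{"method": "carry_out", "body": {
  "rotation": [
    [0,0,0],
    [0,0,0],
    [0,0,0]
  ],
  "translation": [
    [0,0.1,0],
    [0,0.2,0],
    [0,0.2,0]
  ],
  "gripper": [2.5,2.5,2.5]
}}

```text
t: 25.62
ee_pos: [0.6226, 0.0397, 0.0622]
tcp_rot: [-1.569, 0.0, -1.488]
wrist_force: [-0.6, 0.2, -0.8]
grip_width: 0.0298
```

Run:
```python
from h import *
s=ctrl.observe();print(s["ee_pos"],s["wrist_force"],s["ft_torque"])
c=snap("wrist","w14");s=snap("side","s14")
cv2.imwrite("pics/s14z.png",np.hstack([cv2.resize(s[3][190:290,230:350,::-1],None,fx=3.45,fy=3.45),cv2.resize(c[3][:,:,::-1],(460,345))]))
```

```text
[0.62256732 0.03974617 0.06215417] [-0.58465453  0.18964397 -0.78176198] [-0.04068792  0.0673784   0.01768414]
```

View pics/s14z.png

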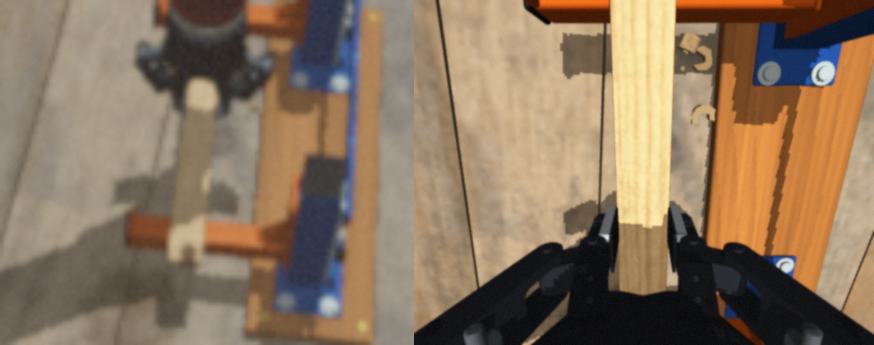

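Call:
{"method": "carry_out", "body": {
  "rotation": [
    [0,0,0],
    [0,0,0],
    [0,0,0]
  ],
  "translation": [
    [0,0.08,0],
    [0,0.15,0],
    [0,0.15,0]
  ],
  "gripper": [2.5,2.5,2.5]
}}

```text
t: 26.1
ee_pos: [0.6226, 0.0397, 0.062]
tcp_rot: [-1.568, -0.0, -1.489]
wrist_force: [-2.4, -0.4, 6.1]
grip_width: 0.03
```

Run:
```python
from h import *
s=ctrl.observe();print(s["ee_pos"],s["wrist_force"],s["ft_torque"])
```

```text
[0.62262189 0.03974198 0.06204796] [-2.40565731 -0.3600708   6.12656573] [-0.16309081  0.63552627  0.02224187]
```

Call:
{"method": "carry_out", "body": {
  "rotation": [
    [0,0,0],
    [0,0,0],
    [0,0,0],
    [0,0,0],
    [0,0,0],
    [0,0,0]
  ],
  "translation": [
    [0,0,0],
    [0,0,0],
    [0,0,0],
    [0,0,0],
    [0,0,0],
    [0,0,0]
  ],
  "gripper": [2.5,2.5,3.4,4,5,5.5]
}}

```text
t: 26.85
ee_pos: [0.6226, 0.0397, 0.062]
tcp_rot: [-1.568, -0.0, -1.489]
wrist_force: [0.0, 0.5, -0.3]
grip_width: 0.0547
```

Run:
```python
from h import *
s=ctrl.observe();print(s["ee_pos"],s["wrist_force"],s["grip_width"])
c=snap("wrist","w15");s=snap("side","s15")
cv2.imwrite("pics/s15z.png",np.hstack([cv2.resize(s[3][190:290,230:350,::-1],None,fx=3.45,fy=3.45),cv2.resize(c[3][:,:,::-1],(460,345))]))
```

```text
[0.62264263 0.03973197 0.06197183] [ 0.03282112  0.51772141 -0.3475492 ] 0.05469562506544776
```

View pics/s15z.png

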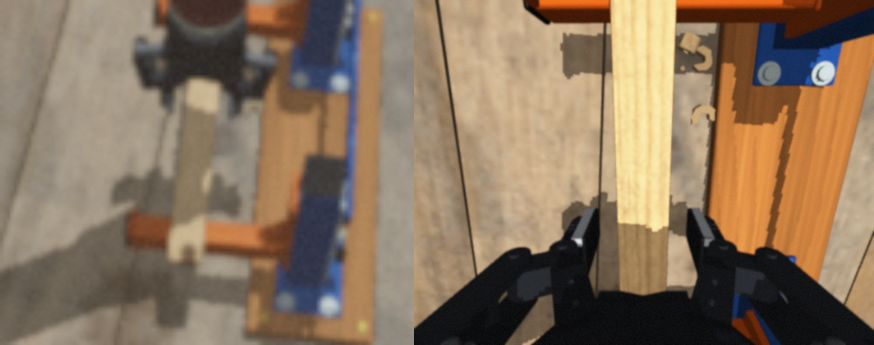

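Released cleanly; now rise straight up and look.

Call:
{"method": "carry_out", "body": {
  "rotation": [
    [0,0,0],
    [0,0,0],
    [0,0,0],
    [0,0,0],
    [0,0,0],
    [0,0,0],
    [0,0,0],
    [0,0,0],
    [0,0,0]
  ],
  "translation": [
    [0,-1,0],
    [0,-3,0],
    [0,-7,0],
    [0,-12,0],
    [0,-17,0],
    [0,-20,-5],
    [0,-20,-11],
    [0,-20,-16],
    [0,-20,-16]
  ],
  "gripper": [5.5,5.5,5.5,5.5,5.5,5.5,5.5,5.5,5.5]
}}

```text
t: 28.08
ee_pos: [0.4584, 0.0262, 0.2622]
tcp_rot: [-1.57, -0.003, -1.488]
wrist_force: [0.9, -0.4, 0.1]
grip_width: 0.0547
```

Run:
```python
from h import *
s=ctrl.observe();print(s["t"],s["ee_pos"],s["wrist_force"],s["grip_width"])
c=snap("top","t16");s=snap("side","s16")
cv2.imwrite("pics/s16z.png",np.hstack([cv2.resize(s[3][150:300,190:360,::-1],None,fx=2.3,fy=2.3),cv2.resize(c[3][110:260,190:360,::-1],None,fx=2.3,fy=2.3)]))
f=load("t16")
```

```text
28.075 [0.45835884 0.02617602 0.26218386] [ 0.90492754 -0.37880899  0.12412898] 0.05466357377520291
```

View pics/s16z.png

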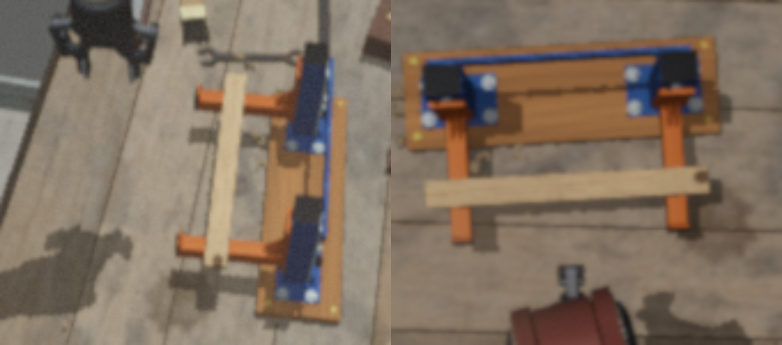

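View pics/t16.png

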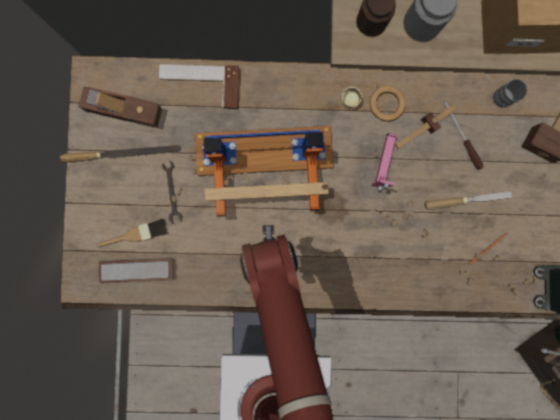

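Run:
```python
from h import *
print(ctrl.job_done())
```

```text
the job is handed in; nothing more can be done
None
```

The job is handed in after about 28 s of robot time. The orange arm is on the bare upright with both claws hooked in, and the wooden strip lies across the two arms.

**Fitting the arm:** The claws went into the slots first time with no sideways force. On the way down the catch pushed back with about 8–12 N over the arm's own weight. The force then dropped away suddenly about 1.5 mm above the seat. I pressed until the wrist read 11 N upward (about 16 N on the arm), then eased off.

**Laying the strip:** I set it down about 100 mm in front of the faces, lying between the plates and the lips. The wrist read 6 N when it touched down, and it stayed put when released.

**Last checks:** The top and side pictures show both arms parallel and the strip resting on both. The spanner, brush and other tools look unmoved.

**Checks that failed or disagreed:**
- **Catch not seen locked:** The tube hides the catch. I rely on the sudden drop in force, and on an upward pull afterwards that met only about 4 N of resistance. The arm rose about 2.4 mm in that pull, more than the 1.5 mm of play I expected.
- **Fingertips short of the stated point:** They end roughly 28 mm behind where the tool origin was said to be. My first try at gripping the arm therefore closed above the tube without touching anything, and I regripped lower.
- **Arm height:** The slots measured about 2 mm above the mark, so the fitted arm stands about 2 mm higher than the other one.

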